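# Heft the coupon boxes and stack them heaviest first in the carrier

### The job

The three look-alike coupon boxes standing on edge in the wire rack hold different loads of steel coupons: heft each one to judge its weight, then stack all three flat with their lids up between the posts of the steel carrier, heaviest at the bottom and lightest on top. Lower each box gently into the carrier instead of dropping it, and leave the two bottles and the beaker standing where they are.

Things in the scene. Friction and masses are not known exactly. Their poses are not given: they have to be found in the camera images.
- box_j: One of three look-alike closed plastic coupon boxes, 120 x 64 x 36 mm: grey base, white lid with a blank label. Origin (and centre of mass) at its centre; x along the 120 mm length, y along the 36 mm thickness pointing out of the lid, z along the 64 mm width. At the start it stands on its long edge in the rack: z up, centre 36 mm above the bench. Flat with the lid up, its y points up.
- box_k: Another of the three; same looks, size and axes as box_j. The loads are unknown: each box weighs 0.1 to 0.5 kg and any two differ by at least 80 g. Which box stands in which slot varies.
- box_m: Another of the three; same looks, size and axes as box_j. The coupons sit snugly inside: they shift by 1 mm at most. Boxes can be gripped across the 36 mm thickness or the 64 mm width.
- rack: Low steel wire file rack, fixed, left or right on the bench. Origin under its centre, z up. Floor plate 108 (x) x 204 (y) x 4 mm; three slots with centres at y = -74, 0, 74 mm, 40 mm clear between 5 mm wire hoops that run along x and stand 22.5 mm above the bench. The boxes stand in the slots, lengths along x (centred within 10 mm), lids towards the rack's +y, 38 mm between neighbours.
- carrier: Steel carrier, fixed, empty, left or right on the bench. Origin under its centre, z up. Floor 152 (x) x 86 (y) mm. Four corner angle posts (13 mm legs), flared outwards at the top, reach 89 mm above the bench; clear between them: 127 mm along x, 70 mm along y. The middle 101 mm of each long side is open for fingers. A bar handle at each short end reaches to 93 mm from the centre, 52 mm high.
- carrier_floor (a point): Centre of the upper face of the carrier's floor plate, 5 mm above the bench, axes as the carrier's. The boxes are stacked centred over it, lengths along the carrier's x (either way round); three flat boxes stand 108 mm high on it.
- amber_bottle: Bystander: loose upright amber glass bottle, 68 mm in diameter, 150 mm high, near the carrier's +x end. Origin at the centre of its underside.
- square_bottle: Bystander: loose upright off-white square plastic bottle, 60 x 60 mm, 133 mm high with its cap, beyond the rack's +x side. Origin at the centre of its underside.
- beaker: Bystander: loose upright empty glass beaker, about 70 mm in diameter, 90 mm high, beyond the middle of the bench. Origin at the centre of its underside.
There are look-alikes about, which are no part of the job. What is shaped like the box_k but green or turquoise is not meant. Leave any purple look-alike of the box_j alone.

How it is judged:
At the end, for the whole second after the job is handed in: The three boxes lie in the carrier as one flat stack, lids up (within 0.12 rad), each centred over its floor within 12 mm, at rest and released: heaviest at the bottom, lightest on top. The order is judged by how hard the boxes press on one another, as only the right order gives these forces (horizontal distance between each of box_j, box_k, box_m and carrier_floor below 0.012 m and z of each of box_j, box_k, box_m in the frame of carrier_floor below 0.096 m and angle between each of box_j, box_k, box_m's own y axis and vertical below 0.12 rad and linear speed of each of box_j, box_k, box_m below 0.02 m/s and (contact force between box_j and box_k below 1.9 N or contact force between box_j and box_k between 3.3 and 4.7 N) and (contact force between box_j and box_m below 1.9 N or contact force between box_j and box_m between 3.3 and 4.7 N) and (contact force between box_k and box_m below 1.9 N or contact force between box_k and box_m between 3.3 and 4.7 N)); the robot touches nothing.
It fails at once if a box is dropped into the carrier (moves faster than 0.6 m/s inside it) ((horizontal distance between box_j and carrier_floor below 0.03 m and z of box_j in the frame of carrier_floor below 0.1 m and linear speed of box_j above 0.6 m/s) or (horizontal distance between box_k and carrier_floor below 0.03 m and z of box_k in the frame of carrier_floor below 0.1 m and linear speed of box_k above 0.6 m/s) or (horizontal distance between box_m and carrier_floor below 0.03 m and z of box_m in the frame of carrier_floor below 0.1 m and linear speed of box_m above 0.6 m/s)).
It fails at once if a bottle or the beaker is pushed more than 25 mm or tipped (distance of any of amber_bottle, square_bottle, beaker from where it was at the start of the episode above 0.025 m or angle between any of amber_bottle, square_bottle, beaker's own z axis and vertical above 0.3 rad).
It also fails if it takes over 72 s, if anything falls off the work surface, if the arm or the gripper's body presses on something with over 40 N, if the wrist force passes 120 N, or if a joint passes its speed limit or range.

### The arm

A 6-joint arm with a two-finger parallel gripper is mounted at the origin on the work surface. World frame = base frame: x ahead of the robot, y to its left, z up, the work surface at z = 0. Lengths are in m, angles in rad, forces in N, time in s.
With the tool pointing down it reaches from about 0.25 to 0.775 m from the base axis. Payload 4 kg.
Tool frame: the origin (TCP) lies at the very end of the fingers, on their centre line; the grasp point (between the pads) lies 19 mm behind it; z points along the fingers, y is the line along which they close (so a half turn about z gives the same grasp; the last joint's range is limited). The gripper opens to 85 mm and grips with 20 to 120 N. Pads are 22 mm wide; open, the fingers measure 114 mm over their backs; the gripper's body (76 mm by 85 mm) begins 54 mm behind the grasp point. The pads swing forward as they close: fully open they stand 13 mm farther back than shut.
Start: joints at [-1.335, 0.087, 1.371, -0, 1.684, -0.103], TCP at [0.183, -0.519, 0.231] pointing down, gripper open.
Joint ranges: [-3.1, 3.1], [-0.76, 2.03], [0.27, 2.55], [-1.08, 4.22], [0.17, 2.65], [-2.57, 2.57]. Speed limits (rad/s): [2.79, 2.79, 3.14, 3.14, 3.14, 3.14].

### API

Orientations are given as a rotation vector (axis times angle).
In Python, from cell import r, cams gives the robot as it stands.
- The arm moves only by the tool arm_command, never from a script. Its argument "rows" is a list that holds one entry, the list of rows, each a list of 7 numbers: the shift along the tool's x, y, z in units of 0.12 m (1.0 is 0.12 m), then the turn, a rotation vector about the tool's x, y, z in units of 90 degrees (1.0 is 90 degrees), then the gripper's target within -1 to 1 (fully open at 1, half-way at 0, shut at -1). A call has 1 to 12 rows; each row shifts and turns the commanded pose from where the row before left it, along the tool's axes as they then stand; what a row does not reach is not made up. A row lasts 1/10 s, in which the tool goes at most 50 mm and 8.59 degrees, less where a joint would pass 70% of its speed; a pose out of reach is approached as far as the arm can. A call with a number of a shift or a turn outside -1 to 1 is refused whole. A call with a gripper value outside its range is refused whole. The fingers move at their own pace and stop on an object; the grip force is fixed at half the most. Time passes only in rows, so rows that do not move let the fingers close. It gives the time, the measured TCP pose, the force, the opening and the grip force at its end, in the units of the state.
- r.read_state(): the state, without advancing time (a new reading comes with each control period).
- cams.camera(name): name is "side" or "top" or "wrist"; returns (picture, depth): 480x640x3 uint8, red, green, blue; 480x640 float32, m along the optical axis (not along the pixel's ray), 0 where there is no reading.
- cams.camera_params(name): a dict with "camera_matrix" (3x3 intrinsics, pixels), "distortion" ([k1, k2, p1, p2, k3] as OpenCV has them; the pictures are not rectified), "origin" and "attitude" of the camera in the world. Camera axes: x right, y down, z forward; pixel columns grow to the right and rows downward; lengths in m; the calibration is good to about 2 mm. A picture is of the moment at which its call begins: read the wrist's pose just before it. camera_params takes no time and is no camera call; for the wrist camera it gives the pose at the moment of the call.
- r.sign_off(): hands the job in; it is judged then, once.
The state is a dict: "time": time; "qpos": joint angles; "joint_vel": joint speeds; "tau": joint torques, N m; "tool_pos": TCP position; "ee_rot": TCP orientation; "force": force on the tool from outside, world axes, zero at the start; "ft_torque": the same for the moment, N m; "finger_gap": opening from 0.0 (shut) to 1.0 (fully open); "gripper_force": force on a finger pad.
Only numpy, scipy, OpenCV 4.12 (cv2) and the standard library are available. Lean on these libraries where they do the work, as an engineer would, in place of code of your own. Each camera call takes 0.05 s, during which the arm holds its last target. There are 200 camera calls.

## Working session

There is one attempt and no reset: what is moved stays moved. The work goes in short steps, Python scripts to look and compute and a tool call to move; the robot and the scene stay as the last step left them, time stands still between calls to the robot, and variables do not carry over. Pictures are saved under pics/ and viewed, at most 10 in all, crops included, and the job is handed in when it is done.

Besides the shell and the picture viewer there is one more tool, called as name(argument=value, ...) on one line, values as JSON. arm_command: Moves the arm, as the interface text tells. Shifts and turns lie within -1 to 1; 1 stands for 0.12 m of shift or 90 degrees of turn. Its arguments: {"type":"object","properties":{"rows":{"type":"array"}},"required":["rows"]}

```bash
ls; mkdir -p pics
python3 - <<'E'
from cell import r, cams
import cv2, numpy as np
s=r.read_state(); print({k:np.round(v,3).tolist() for k,v in s.items()})
for n in ["top","side"]:
    p,d=cams.camera(n); cv2.imwrite(f"pics/{n}0.png",p[:,:,::-1]); np.savez(f"{n}0.npz",p=p,d=d)
    print(n,{k:np.round(v,4).tolist() for k,v in cams.camera_params(n).items()})
E
```

```text
pics
{'time': 0.0, 'qpos': [-1.335, 0.088, 1.372, 0.0, 1.684, -0.103], 'joint_vel': [0.001, 0.0, 0.001, -0.001, -0.001, -0.0], 'tau': [0.0, -35.187, -31.327, -0.0, 0.011, -0.0], 'tool_pos': [0.183, -0.518, 0.23], 'ee_rot': [-3.094, -0.529, 0.0], 'force': [0.668, 0.417, -0.283], 'ft_torque': [-0.063, 0.006, -0.041], 'gripper_force': 0.0, 'finger_gap': 1.0}
top {'camera_matrix': [[458.4459, 0.0, 316.3819], [0.0, 458.4459, 241.1481], [0.0, 0.0, 1.0]], 'distortion': [-0.0494, 0.0, 0.0, 0.0, 0.0], 'origin': [0.3317, -0.1474, 1.3813], 'attitude': [-2.1333, 2.1536, -0.1465]}
side {'camera_matrix': [[450.3734, 0.0, 316.9651], [0.0, 450.3734, 242.2944], [0.0, 0.0, 1.0]], 'distortion': [-0.0494, 0.0, 0.0, 0.0, 0.0], 'origin': [0.347, -0.9748, 0.8976], 'attitude': [-2.3421, 0.1961, -0.1103]}
```

View pics/top0.png

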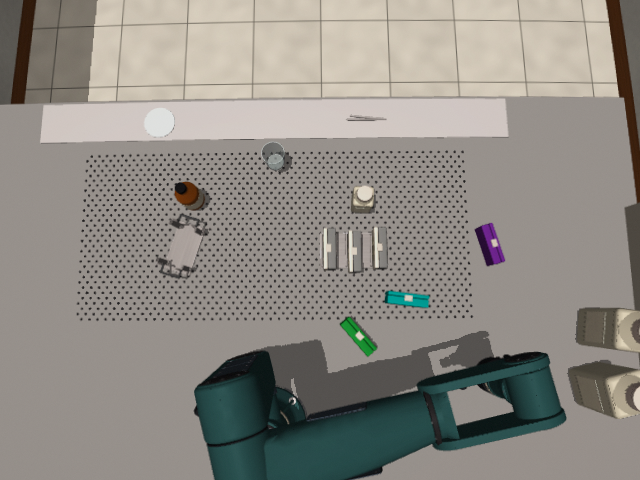

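View pics/side0.png

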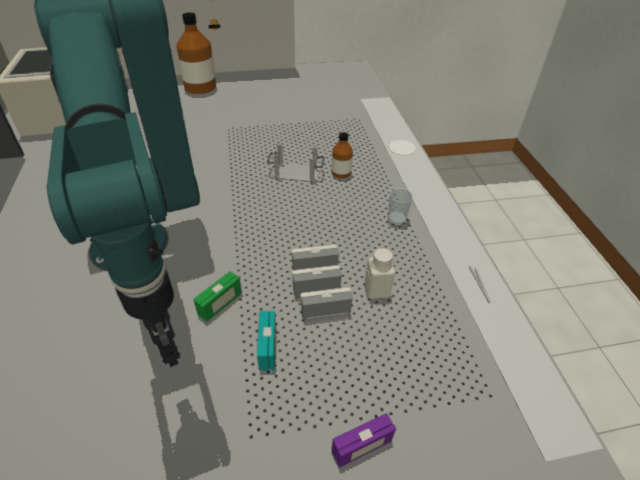

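The top view shows the three boxes in the rack at about (330,248), (355,250) and (380,247), with lids to the left (world +y). The rotated carrier is at (183,247), the amber bottle at (188,195), the beaker at (274,155) and the square bottle at (364,197). The side view shows the same layout, with the green, turquoise and purple decoys near the arm.

```bash
cat > h.py <<'E'
from cell import r, cams
import cv2, numpy as np
from scipy.spatial.transform import Rotation as R
def cloud(d,P):
    K,D=np.array(P["camera_matrix"]),np.array(P["distortion"])
    v,u=np.mgrid[0:480,0:640]
    n=cv2.undistortPoints(np.stack([u,v],-1).reshape(-1,1,2).astype(float),K,D).reshape(480,640,2)
    c=np.dstack([n,np.ones((480,640))])*d[...,None]
    w=c.reshape(-1,3)@R.from_rotvec(P["attitude"]).as_matrix().T+np.array(P["origin"])
    w=w.reshape(480,640,3); w[d<=0]=np.nan; return w
def comps(w,zlo,zhi,box,minpx=15):
    m=(w[...,2]>zlo)&(w[...,2]<zhi)&(w[...,0]>box[0])&(w[...,0]<box[1])&(w[...,1]>box[2])&(w[...,1]<box[3])
    n,l,st,_=cv2.connectedComponentsWithStats(m.astype(np.uint8))
    for i in range(1,n):
        if st[i,4]<minpx: continue
        p=w[l==i]; c,sz,a=cv2.minAreaRect((p[:,:2]*1000).astype(np.float32))
        px=st[i,:4]
        print(st[i,4],"px",px,"c",np.round(c,1),"sz",np.round(sz,1),"ang",round(a,1),"z",np.round(np.percentile(p[:,2],[5,50,95]),4))
E
python3 - <<'E'
from h import *
P=cams.camera_params("top"); w=cloud(np.load("top0.npz")["d"],P)
print("bench z",np.nanmedian(w[290:310,250:300,2]), "rack centre",w[250,355],"carrier",w[247,185])
print("boxes");comps(w,.055,.08,(.2,.5,-.4,0))
print("rack");comps(w,.003,.05,(.2,.45,-.4,-.1))
print("carrier");comps(w,.06,.1,(.2,.5,.1,.4),3)
print("carrier low");comps(w,.003,.1,(.2,.44,.1,.4))
print("tall");comps(w,.08,.2,(.38,.8,-.4,.5))
print("all low");comps(w,.02,.2,(.38,.8,-.4,.5))
E
```

```text
bench z -0.0001294774941980048 rack centre [ 0.49493484 -0.24985599  0.06784666] carrier [0.51646938 0.26118914 0.0086968 ]
boxes
240 px [324 249  12  21] c [ 470.2 -176.1] sz [31.9 57. ] ang 89.4 z [0.063  0.0673 0.0713]
292 px [349 249  13  24] c [ 465.4 -249.5] sz [35.3 66.2] ang 89.2 z [0.0627 0.0674 0.0723]
252 px [374 248  14  21] c [ 471.6 -323.2] sz [56.9 36.6] ang 0.4 z [0.0599 0.0673 0.0714]
254 px [387 291  22  14] c [ 357.4 -370. ] sz [60.5 34.7] ang 85.4 z [0.0585 0.0632 0.0686]
519 px [341 317  36  38] c [ 250.1 -256. ] sz [118.   36.1] ang 40.5 z [0.0589 0.0637 0.0682]
rack
28 px [347 267  13  11] c [ 431.6 -242. ] sz [35.3 21.6] ang 63.3 z [0.0032 0.0179 0.0455]
24 px [371 267  13   5] c [ 442.7 -318.4] sz [33.5  7.2] ang 78.7 z [0.0035 0.0197 0.0464]
37 px [320 268  22   5] c [ 442.9 -179.9] sz [63.3 12.1] ang 89.7 z [0.0032 0.0087 0.0492]
35 px [382 290   8  14] c [ 363.5 -342.6] sz [ 9.6 41.3] ang 70.2 z [0.0037 0.0201 0.0428]
carrier
40 px [155 258  10   8] c [464.8 313.4] sz [22.8 13.1] ang 26.9 z [0.0645 0.0821 0.0908]
27 px [176 266   9   6] c [444.6 252.3] sz 
[... 1351 characters left out ...]
2 -12.1] sz [68.7 50.4] ang 88.7 z [0.0256 0.0668 0.0921]
595 px [175 182  29  28] c [661.2 236.6] sz [60.1 65.6] ang 41.6 z [0.0325 0.1014 0.1516]
544 px [351 186  23  27] c [ 646.6 -274.2] sz [59.6 62.4] ang 85.5 z [0.0357 0.1023 0.1359]
188 px [169 214  32  21] c [582.3 243.1] sz [80.8 41.9] ang 71.8 z [0.0301 0.0565 0.0901]
645 px [370 227  18  43] c [ 502.8 -323.4] sz [119.9  49.5] ang 0.8 z [0.0229 0.0665 0.0714]
641 px [321 228  17  42] c [ 501.4 -175.9] sz [ 48.1 119.4] ang 89.4 z [0.0222 0.0664 0.0713]
609 px [346 231  17  42] c [ 491.9 -250.2] sz [ 48.  119.3] ang 88.9 z [0.0228 0.0666 0.0718]
177 px [155 258  33  20] c [447.1 286.8] sz [80.7 39. ] ang 72.1 z [0.03   0.0569 0.0887]
```

```bash
cat >> h.py <<'E'
def down(yaw,tilt=0):  # tool down, tool x at world yaw (deg), then tilted about -tool x (deg)
    return R.from_euler('z',yaw,degrees=True)*R.from_rotvec([np.pi,0,0])*R.from_rotvec([-np.radians(tilt),0,0])
def state():
    s=r.read_state(); Rm=R.from_rotvec(s["ee_rot"]); return s,np.array(s["tool_pos"]),Rm
def plan(p0,R0,p1,R1,n=None):
    dr=(R0.inv()*R1).as_rotvec(); d=np.array(p1)-np.array(p0)
    if n is None: n=int(np.ceil(max(np.linalg.norm(d)/.046,np.degrees(np.linalg.norm(dr))/8.4,1)))
    for i in range(n):
        s=(R0*R.from_rotvec(dr*i/n)).inv().apply(d/n)/.12; t=dr/n/(np.pi/2)
        print([round(float(x),3) for x in (*s,*t)])
    return n
E
python3 - <<'E'
from h import *
s,p,Rm=state()
mid=[.42,-.25,.32]
n=20
print(plan(p,Rm,mid,R.from_euler('z',160.5,degrees=True)*Rm,n=20))
E
```

```text
[0.13, -0.073, -0.037, 0.0, -0.0, -0.089]
[0.139, -0.054, -0.037, 0.0, -0.0, -0.089]
[0.145, -0.034, -0.037, 0.0, -0.0, -0.089]
[0.149, -0.013, -0.037, 0.0, -0.0, -0.089]
[0.149, 0.008, -0.037, 0.0, -0.0, -0.089]
[0.146, 0.028, -0.037, 0.0, -0.0, -0.089]
[0.141, 0.049, -0.037, 0.0, -0.0, -0.089]
[0.133, 0.068, -0.038, 0.0, -0.0, -0.089]
[0.122, 0.086, -0.038, 0.0, -0.0, -0.089]
[0.109, 0.102, -0.038, 0.0, -0.0, -0.089]
[0.094, 0.116, -0.038, 0.0, -0.0, -0.089]
[0.076, 0.128, -0.038, 0.0, -0.0, -0.089]
[0.058, 0.138, -0.038, 0.0, -0.0, -0.089]
[0.038, 0.144, -0.038, 0.0, -0.0, -0.089]
[0.018, 0.148, -0.038, 0.0, -0.0, -0.089]
[-0.003, 0.149, -0.038, 0.0, -0.0, -0.089]
[-0.024, 0.147, -0.038, 0.0, -0.0, -0.089]
[-0.044, 0.142, -0.038, 0.0, -0.0, -0.089]
[-0.064, 0.135, -0.038, 0.0, -0.0, -0.089]
[-0.082, 0.125, -0.038, 0.0, -0.0, -0.089]
20
```

arm_command(rows=[[[0.13,-0.07,-0.04,0,0,-0.09,1],[0.14,-0.05,-0.04,0,0,-0.09,1],[0.15,-0.03,-0.04,0,0,-0.09,1],[0.15,-0.01,-0.04,0,0,-0.09,1],[0.15,0.01,-0.04,0,0,-0.09,1],[0.15,0.03,-0.04,0,0,-0.09,1],[0.14,0.05,-0.04,0,0,-0.09,1],[0.13,0.07,-0.04,0,0,-0.09,1],[0.12,0.09,-0.04,0,0,-0.09,1],[0.11,0.1,-0.04,0,0,-0.09,1],[0.09,0.12,-0.04,0,0,-0.09,1],[0.08,0.13,-0.04,0,0,-0.09,1]]])

```text
time: 1.3
tool_pos: [0.3274, -0.3573, 0.2885]
ee_rot: [-1.642, -2.677, -0.001]
force: [0.0, 0.6, -0.3]
finger_gap: 1.003
gripper_force: 0.0
```

arm_command(rows=[[[0.06,0.14,-0.04,0,0,-0.09,0.3],[0.04,0.14,-0.04,0,0,-0.09,0.3],[0.02,0.15,-0.04,0,0,-0.09,0.3],[0,0.15,-0.04,0,0,-0.09,0.3],[-0.02,0.15,-0.04,0,0,-0.09,0.3],[-0.04,0.14,-0.04,0,0,-0.09,0.3],[-0.06,0.14,-0.04,0,0,-0.08,0.3],[-0.08,0.13,-0.04,0,0,-0.07,0.3],[0,0,0,0,0,0,0.3]]])

```text
time: 2.2
tool_pos: [0.419, -0.2448, 0.3275]
ee_rot: [0.03, 3.141, 0.0]
force: [-0.3, 0.3, 0.1]
finger_gap: 0.651
gripper_force: 0.0
```

Run:
```python
from h import *
s,p,Rm=state(); print(s["time"],p,Rm.as_rotvec(),np.round(s["qpos"],2),s["finger_gap"],s["force"])
P=cams.camera_params("wrist"); print(P)
p,d=cams.camera("wrist"); cv2.imwrite("pics/w1.png",p[:,:,::-1]); np.savez("w1.npz",p=p,d=d,P=P)
w=cloud(d,P); print("bench",np.nanmedian(w[...,2]))
comps(w,.062,.075,(.3,.6,-.4,-.1),60)
print("hoops");comps(w,.015,.03,(.3,.6,-.4,-.1),60)
```

```text
2.2 [ 0.41902018 -0.24483229  0.3275327 ] [2.98861956e-02 3.14076498e+00 4.63987260e-04] [-0.65 -0.06  1.33  0.    1.87 -2.2 ] 0.6505810006147519 [-0.2769359   0.32258841  0.05776167]
{'camera_matrix': array([[391.0433185 ,   0.        , 316.64973294],
       [  0.        , 391.0433185 , 235.76695178],
       [  0.        ,   0.        ,   1.        ]]), 'distortion': array([-0.01438734,  0.        ,  0.        ,  0.        ,  0.        ]), 'origin': array([ 0.33859935, -0.24354707,  0.4706186 ]), 'attitude': array([2.0666942 , 2.02769697, 0.32820081])}
bench 0.0011053895539659964
60 px [323  64  14   7] c [ 302.9 -230.3] sz [12.5  5.5] ang 89.0 z [0.0623 0.0638 0.0656]
1992 px [159 107  62  42] c [ 357.1 -371.4] sz [60.6 36. ] ang 83.5 z [0.0626 0.0641 0.0657]
3279 px [295 200  35 102] c [ 492.8 -250.2] sz [119.   36.1] ang 0.0 z [0.0656 0.068  0.0696]
3212 px [362 207  36 101] c [ 501.5 -177. ] sz [ 36.3 118.8] ang 90.0 z [0.0652 0.068  0.0696]
3099 px [227 210  40 101] c [ 502.8 -324.3] sz [119.   36.5] ang 0.0 z [0.0651 0.068  0.0696]
hoops
78 px [297 191  31   6] c [ 435.4 -250.5] sz [ 3.6 35.1] ang 1.1 z [0.0166 0.0237 0.0295]
521 px [353 197  37  92] c [ 495.1 -194.7] sz [ 36.4 120.2] ang 72.9 z [0.017  0.0224 0.0282]
554 px [234 200  42  93] c [ 496.9 -306.1] sz [120.6  37.1] ang 16.9 z [0.0167 0.0225 0.028 ]
301 px [292 207   6  79] c [ 502.3 -273.3] sz [ 4.8 99.7] ang 89.9 z [0.0207 0.0224 0.0239]
313 px [329 207   5  79] c [ 503.  -228.7] sz [  4.7 100.6] ang 89.6 z [0.0209 0.0225 0.024 ]
```

The wrist measurements give the box tops at z 0.068 and 119 x 36 mm, which agrees with the given sizes. The boxes are at y -0.177, -0.250 and -0.324. I'll heft the middle one first.

arm_command(rows=[[[-0.31,-0.02,0.25,0,0,-0.012,0.3],[-0.31,-0.025,0.25,0,0,0,0.3],[0,0,0.38,0,0,0,0.3],[0,0,0.38,0,0,0,0.3],[0,0,0.38,0,0,0,0.3],[0,0,0.1,0,0,0,0.3],[0,0,0,0,0,0,0.3]]])

```text
time: 2.95
tool_pos: [0.4905, -0.2522, 0.1159]
ee_rot: [-0.008, -3.136, -0.005]
force: [0.8, 0.2, 1.3]
finger_gap: 0.645
gripper_force: 0.0
```

arm_command(rows=[[[-0.02,0.017,0.33,0,0,0,0.3],[0,0,0.3,0,0,0,0.3],[0,0,0,0,0,0,-1],[0,0,0,0,0,0,-1],[0,0,0,0,0,0,-1],[0,0,0,0,0,0,-1],[0,0,-0.13,0,0,0,-1],[0,0,-0.12,0,0,0,-1],[0,0,0,0,0,0,-1],[0,0,0,0,0,0,-1],[0,0,0,0,0,0,-1]]])

```text
time: 4.05
tool_pos: [0.4945, -0.2503, 0.0726]
ee_rot: [-0.006, -3.141, -0.0]
force: [-0.3, -0.4, -1.4]
finger_gap: 0.406
gripper_force: 61.5
```

```bash
cat >> h.py <<'E'
def weigh(n=6):
    F=[];T=[]
    for i in range(n):
        cams.camera("wrist"); s=r.read_state(); F.append(s["force"]);T.append(s["tau"])
    F=np.array(F); print("t",s["time"],"F",F.mean(0).round(2),"sd",F.std(0).round(2),"tau",np.mean(T,0).round(2),"gap",s["finger_gap"],"gf",s["gripper_force"],"p",np.round(s["tool_pos"],4))
E
python3 -c "
from h import *
weigh()"
```

```text
t 4.35 F [-0.19  0.07 -1.54] sd [0.55 0.49 0.38] tau [  0.   -37.91 -29.78  -0.     0.     0.  ] gap 0.40829419714485593 gf 61.49137258529663 p [ 0.4945 -0.2504  0.0724]
```

arm_command(rows=[[[0,0,0.13,0,0,0,-1],[0,0,0.12,0,0,0,-1],[0,0,0,0,0,0,0.3],[0,0,0,0,0,0,0.3],[0,0,0,0,0,0,0.3],[0,0,-0.33,0,0,0,0.3],[0,0,-0.33,0,0,0,0.3],[-0.03,0.31,0,0,0,0,0.3],[-0.03,0.3,0,0,0,0,0.3],[0,0,0,0,0,0,0.3]]])

```text
time: 5.35
tool_pos: [0.5028, -0.174, 0.123]
ee_rot: [-0.001, 3.14, 0.002]
force: [0.4, -1.1, -0.9]
finger_gap: 0.649
gripper_force: 0.0
```

```bash
python3 -c "
from h import *
weigh()"
```

```text
t 5.65 F [-0.18 -0.42  0.03] sd [0.2  0.55 0.66] tau [ 5.600e-01 -3.453e+01 -2.999e+01  7.000e-02  3.000e-02  1.000e-02] gap 0.6533113872614973 gf 0.0 p [ 0.5021 -0.1783  0.122 ]
```

arm_command(rows=[[[0,0.01,0.34,0,0,0,0.3],[0,0,0.33,0,0,0,0.3],[0,0,0,0,0,0,-1],[0,0,0,0,0,0,-1],[0,0,0,0,0,0,-1],[0,0,0,0,0,0,-1],[0,0,-0.13,0,0,0,-1],[0,0,-0.12,0,0,0,-1],[0,0,0,0,0,0,-1],[0,0,0,0,0,0,-1],[0,0,0,0,0,0,-1]]])

```text
time: 6.75
tool_pos: [0.5019, -0.176, 0.0714]
ee_rot: [-0.006, -3.141, -0.0]
force: [-1.3, -0.3, -3.1]
finger_gap: 0.405
gripper_force: 61.5
```

```bash
python3 -c "
from h import *
weigh()"
```

```text
t 7.05 F [-0.34 -0.18 -2.19] sd [0.59 0.53 0.78] tau [ 0.000e+00 -3.634e+01 -3.019e+01  0.000e+00 -1.000e-02 -0.000e+00] gap 0.4104389481006397 gf 61.5266489982605 p [ 0.502  -0.176   0.0712]
```

```bash
python3 -c "
from h import *
weigh(14)"
```

```text
t 7.75 F [ 0.09 -0.16 -2.45] sd [0.43 0.55 0.35] tau [  0.   -36.15 -30.07   0.    -0.     0.  ] gap 0.41052020969934233 gf 61.527342796325684 p [ 0.5023 -0.1762  0.0718]
```

arm_command(rows=[[[0,0,0.13,0,0,0,-1],[0,0,0.12,0,0,0,-1],[0,0,0,0,0,0,0.3],[0,0,0,0,0,0,0.3],[0,0,0,0,0,0,0.3],[0,0,-0.35,0,0,0,0.3],[0,0,-0.34,0,0,0,0.3],[0,-0.4,0,0,0,0,0.3],[0,-0.4,0,0,0,0,0.3],[0,-0.43,0,0,0,0,0.3],[0,0,0,0,0,0,0.3],[0,0,0,0,0,0,0.3]]])

```text
time: 8.95
tool_pos: [0.5017, -0.3234, 0.1251]
ee_rot: [0.009, 3.141, -0.0]
force: [-0.2, -0.4, -0.5]
finger_gap: 0.651
gripper_force: 0.0
```

arm_command(rows=[[[0,0,0.36,0,0,0,0.3],[0,0,0.34,0,0,0,0.3],[0,0,0,0,0,0,-1],[0,0,0,0,0,0,-1],[0,0,0,0,0,0,-1],[0,0,0,0,0,0,-1],[0,0,-0.13,0,0,0,-1],[0,0,-0.12,0,0,0,-1],[0,0,0,0,0,0,-1],[0,0,0,0,0,0,-1],[0,0,0,0,0,0,-1]]])

```text
time: 10.05
tool_pos: [0.5015, -0.322, 0.0704]
ee_rot: [-0.006, -3.141, -0.0]
force: [0.7, 0.1, -4.8]
finger_gap: 0.415
gripper_force: 61.2
```

```bash
python3 -c "
from h import *
weigh(12)"
```

```text
t 10.65 F [-0.04  0.24 -4.69] sd [0.59 0.54 0.35] tau [ 0.000e+00 -4.369e+01 -3.134e+01  1.000e-02 -2.000e-02  0.000e+00] gap 0.41594072136238996 gf 61.232526269741356 p [ 0.5017 -0.3222  0.0705]
```

Weights are about 1.5 N for the middle box, 2.4 N for the y=-0.177 box and 4.7 N for the y=-0.324 box. I'm already holding the heaviest, so I'll carry it to a laying spot straight ahead.

Run:
```python
from h import *
print(plan([.5017,-.3222,.2005],down(180),[.57,0,.20],down(90),n=12))
```

```text
[-0.047, 0.224, 0.0, -0.0, -0.0, 0.083]
[-0.018, 0.228, 0.0, -0.0, -0.0, 0.083]
[0.012, 0.228, 0.0, -0.0, -0.0, 0.083]
[0.042, 0.225, 0.0, -0.0, -0.0, 0.083]
[0.071, 0.217, 0.0, -0.0, -0.0, 0.083]
[0.099, 0.206, 0.0, -0.0, -0.0, 0.083]
[0.125, 0.192, 0.0, -0.0, -0.0, 0.083]
[0.149, 0.174, 0.0, -0.0, -0.0, 0.083]
[0.17, 0.153, 0.0, -0.0, -0.0, 0.083]
[0.189, 0.129, 0.0, -0.0, -0.0, 0.083]
[0.204, 0.104, 0.0, -0.0, -0.0, 0.083]
[0.216, 0.076, 0.0, -0.0, -0.0, 0.083]
12
```

arm_command(rows=[[[0,0,-0.36,0,0,0,-1],[0,0,-0.36,0,0,0,-1],[0,0,-0.36,0,0,0,-1],[-0.05,0.22,0,0,0,0.083,-1],[-0.02,0.23,0,0,0,0.083,-1],[0.01,0.23,0,0,0,0.083,-1],[0.04,0.225,0,0,0,0.083,-1],[0.07,0.22,0,0,0,0.083,-1],[0.1,0.21,0,0,0,0.083,-1]]])

```text
time: 11.55
tool_pos: [0.5378, -0.1596, 0.2002]
ee_rot: [1.211, 2.899, -0.0]
force: [0.4, 0.1, -4.3]
finger_gap: 0.416
gripper_force: 61.7
```

arm_command(rows=[[[0.125,0.19,0,0,0,0.083,-1],[0.15,0.175,0,0,0,0.083,-1],[0.17,0.155,0,0,0,0.083,-1],[0.19,0.13,0,0,0,0.083,-1],[0.205,0.105,0,0,0,0.083,-1],[0.215,0.075,0,0,0,0.083,-1],[0,0,0,-0.09,0,0,-1],[0,0,0,-0.09,0,0,-1],[0,0,0,-0.09,0,0,-1],[0,0,0,-0.09,0,0,-1]]])

```text
time: 12.55
tool_pos: [0.5714, 0.0012, 0.2008]
ee_rot: [1.895, 1.901, 0.557]
force: [0.0, 0.6, -5.0]
finger_gap: 0.413
gripper_force: 63.1
```

Run:
```python
from h import *
s,p,Rm=state(); print(s["time"],p,Rm.as_matrix().round(3),np.round(s["qpos"],2),s["finger_gap"],s["force"])
```

```text
12.55 [0.57136159 0.00122583 0.20078773] [[-0.003  0.841  0.54 ]
 [ 1.     0.003  0.001]
 [-0.     0.54  -0.841]] [-0.14 -0.24  1.84  0.09  0.98 -0.17] 0.4132285516569352 [ 0.04019958  0.62195165 -5.02490327]
```

arm_command(rows=[[[0,0,0,-0.09,0,0,-1],[0,0,0,-0.09,0,0,-1],[0,0,0,-0.09,0,0,-1],[0,0,0,-0.09,0,0,-1]]])

```text
time: 12.95
tool_pos: [0.5703, 0.0072, 0.1968]
ee_rot: [1.558, 1.585, 0.946]
force: [0.4, 3.4, -4.1]
finger_gap: 0.415
gripper_force: 63.3
```

Run:
```python
from h import *
s,p,Rm=state(); print(s["time"],p,Rm.as_matrix().round(3),np.round(s["qpos"],2),s["finger_gap"],s["force"])
# box corners relative to TCP: box bottom edge (z=-32) at tool z offset: held so bottom is .036 beyond TCP
Rm=Rm.as_matrix()
for y in (-.018,.018):
  for z in (.036,-.028): print(y,z,(p+Rm@[0,y,z]).round(4))
```

```text
12.95 [0.57026296 0.00715143 0.19682808] [[-0.02   0.48   0.877]
 [ 1.     0.005  0.021]
 [ 0.006  0.877 -0.48 ]] [-0.2  -0.43  2.22  0.61  0.35 -0.68] 0.4146937838960218 [ 0.42877794  3.44016473 -4.14513559]
-0.018 0.036 [0.5932 0.0078 0.1638]
-0.018 -0.028 [0.5371 0.0065 0.1945]
0.018 0.036 [0.6105 0.008  0.1953]
0.018 -0.028 [0.5543 0.0067 0.2261]
```

arm_command(rows=[[[0,0,0,0,0.078,-0.043,-1],[0,0,0,0,0.078,-0.043,-1],[0,0,0,0,0.078,-0.043,-1],[0,0,0,0,0.078,-0.043,-1],[0,0,0,0,0.078,-0.043,-1],[0,0,0,0,0,0,-1]]])

```text
time: 13.55
tool_pos: [0.5723, 0.0006, 0.1903]
ee_rot: [1.153, 2.087, 1.212]
force: [0.7, -0.9, -3.8]
finger_gap: 0.411
gripper_force: 64.1
```

```bash
cat >> h.py <<'E'
def corners():
    s,p,Rm=state(); Rm=Rm.as_matrix(); print(round(s["time"],2),p.round(4),"q",np.round(s["qpos"],2),"gap",round(s["finger_gap"],3),"F",np.round(s["force"],1)); print(Rm.round(3))
    for y in (-.018,.018):
        for z in (.036,-.028): print(y,z,(p+Rm@[0,y,z]).round(4))
E
python3 -c "
from h import *
corners()"
```

```text
13.55 [0.5723 0.0006 0.1903] q [-0.58 -0.19  2.05  1.12  1.08 -1.61] gap 0.411 F [ 0.7 -0.9 -3.8]
[[-0.541  0.433  0.721]
 [ 0.841  0.26   0.475]
 [ 0.019  0.863 -0.504]]
-0.018 0.036 [0.5905 0.0131 0.1566]
-0.018 -0.028 [ 0.5444 -0.0174  0.1888]
0.018 0.036 [0.6061 0.0224 0.1876]
0.018 -0.028 [ 0.5599 -0.008   0.2199]
```

arm_command(rows=[[[-0.006,-0.27,0.16,0,0,0,-1],[-0.006,-0.27,0.16,0,0,0,-1],[-0.006,-0.27,0.16,0,0,0,-1],[-0.004,-0.2,0.12,0,0,0,-1],[0,0,0,0,0,0,-1]]])

```text
time: 14.05
tool_pos: [0.5688, 0.0076, 0.0446]
ee_rot: [1.159, 2.096, 1.215]
force: [-0.6, 0.4, -4.6]
finger_gap: 0.409
gripper_force: 64.8
```

```bash
python3 -c "
from h import *
corners()"
```

```text
14.05 [0.5688 0.0076 0.0446] q [-0.57  0.08  2.16  1.34  0.95 -2.02] gap 0.409 F [-0.6  0.4 -4.6]
[[-0.545  0.44   0.714]
 [ 0.838  0.258  0.48 ]
 [ 0.027  0.86  -0.509]]
-0.018 0.036 [0.5866 0.0202 0.0108]
-0.018 -0.028 [ 0.5409 -0.0105  0.0434]
0.018 0.036 [0.6024 0.0295 0.0418]
0.018 -0.028 [ 0.5567 -0.0012  0.0743]
```

arm_command(rows=[[[-0.001,-0.058,0.034,0,0,0,-1],[0,0,0,0,0,0,-1],[0,0,0,0,0,0,0.05],[0,0,0,0,0,0,0.05],[0,0,-0.1,0,0,0,0.05],[0,0,-0.2,0,0,0,0.05],[0,0,-0.3,0,0,0,0.05],[0,0,-0.3,0,0,0,0.05],[0,0,0,0,0,0,0.05]]])

```text
time: 14.95
tool_pos: [0.4947, -0.0503, 0.1002]
ee_rot: [1.145, 2.082, 1.21]
force: [-0.4, -0.2, 1.1]
finger_gap: 0.526
gripper_force: 0.0
```

Run:
```python
from h import *
corners()
P=cams.camera_params("top");p,d=cams.camera("top"); cv2.imwrite("pics/t2.png",p[140:340,140:420,::-1]); w=cloud(d,P)
comps(w,.02,.06,(.45,.7,-.1,.12),40)
```

```text
14.95 [ 0.4947 -0.0503  0.1002] q [-0.84 -0.13  2.22  1.16  1.2  -1.96] gap 0.526 F [-0.4 -0.2  1.1]
[[-0.541  0.426  0.725]
 [ 0.841  0.262  0.473]
 [ 0.011  0.866 -0.5  ]]
-0.018 0.036 [ 0.5131 -0.038   0.0666]
-0.018 -0.028 [ 0.4667 -0.0683  0.0986]
0.018 0.036 [ 0.5285 -0.0286  0.0977]
0.018 -0.028 [ 0.4821 -0.0589  0.1297]
873 px [252 214  45  39] c [553.8 -11.9] sz [ 65.5 120.4] ang 32.0 z [0.0306 0.0359 0.0409]
```

View pics/t2.png

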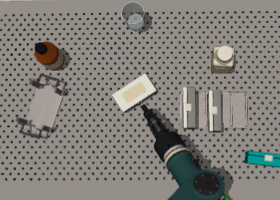

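Run:
```python
from h import *
s,p,Rm=state()
print(plan(p,Rm,[.554,-.012,.15],down(122),n=8))
```

```text
[0.0, 0.082, 0.036, 0.083, -0.002, 0.0]
[0.0, 0.086, 0.025, 0.083, -0.002, 0.0]
[0.0, 0.089, 0.014, 0.083, -0.002, 0.0]
[0.0, 0.09, 0.002, 0.083, -0.002, 0.0]
[0.0, 0.09, -0.01, 0.083, -0.002, 0.0]
[0.0, 0.088, -0.021, 0.083, -0.002, 0.0]
[0.0, 0.084, -0.032, 0.083, -0.002, 0.0]
[0.0, 0.079, -0.043, 0.083, -0.002, 0.0]
8
```

arm_command(rows=[[[0,0.08,0.035,0.083,-0.002,0,1],[0,0.085,0.025,0.083,-0.002,0,1],[0,0.09,0.015,0.083,-0.002,0,1],[0,0.09,0,0.083,-0.002,0,1],[0,0.09,-0.01,0.083,-0.002,0,1],[0,0.09,-0.02,0.083,-0.002,0,1],[0,0.085,-0.03,0.083,-0.002,0,1],[0,0.08,-0.045,0.083,-0.002,0,1],[0,0,0,0,0,0,1]]])

```text
time: 15.9
tool_pos: [0.5572, -0.0056, 0.147]
ee_rot: [1.506, 2.755, 0.002]
force: [0.4, -0.8, -0.1]
finger_gap: 1.0
gripper_force: 0.0
```

```bash
cat >> h.py <<'E'
def flat(zlo=.03,zhi=.045,box=(.4,.7,-.15,.15)):
    s,p,Rm=state(); P=cams.camera_params("wrist"); pic,d=cams.camera("wrist"); w=cloud(d,P)
    print(round(s["time"],2),p.round(4),"x yaw",np.degrees(np.arctan2(*Rm.as_matrix()[[1,0],0])).round(2),"z",Rm.as_matrix()[:,2].round(3),"gap",round(s["finger_gap"],3),"q",np.round(s["qpos"],2))
    comps(w,zlo,zhi,box,200); return pic,w
E
python3 -c "
from h import *
flat()"
```

```text
15.9 [ 0.5572 -0.0056  0.147 ] x yaw 122.68 z [ 0.002 -0.    -1.   ] gap 1.0 q [-0.11  0.13  1.49  0.    1.52 -0.68]
15445 px [258 147  99 167] c [554.8 -12.4] sz [ 64.2 119.9] ang 32.9 z [0.0352 0.0365 0.0377]
```

arm_command(rows=[[[-0.037,-0.047,0.35,0,0,0,1],[0,0,0.38,0,0,0,1],[0,0,0.32,0,0,0,1],[0,0,0.15,0,0,0,1],[0,0,0,0,0,0,1],[0,0,0,0,0,0,-1],[0,0,0,0,0,0,-1],[0,0,0,0,0,0,-1],[0,0,0,0,0,0,-1]]])

```text
time: 16.85
tool_pos: [0.5538, -0.0162, 0.006]
ee_rot: [1.511, 2.746, 0.004]
force: [-0.5, 0.5, 7.3]
finger_gap: 0.734
gripper_force: 69.4
```

arm_command(rows=[[[0,0,0,0,0,0,1],[0,0,-0.05,0,0,0,1],[0,0,0,0,0,0,-1],[0,0,0,0,0,0,-1],[0,0,0,0,0,0,-1],[0,0,0,0,0,0,-1]]])

```text
time: 17.45
tool_pos: [0.5525, -0.016, 0.01]
ee_rot: [1.513, 2.749, 0.002]
force: [0.4, 0.8, 5.4]
finger_gap: 0.737
gripper_force: 69.6
```

```bash
python3 -c "
from h import *
flat()
s=r.read_state();print(s['force'])"
```

```text
17.45 [ 0.5525 -0.016   0.01  ] x yaw 122.35 z [ 0.004 -0.001 -1.   ] gap 0.737 q [-0.13  0.24  1.65 -0.    1.24 -0.7 ]
51427 px [178 173 278 275] c [548.5  -9.8] sz [ 90.6 107.3] ang 33.1 z [0.0353 0.0366 0.0378]
[-0.18383881  0.18119201  5.09384967]
```

```bash
cat >> h.py <<'E'
def inhand():
    s,p,Rm=state(); P=cams.camera_params("wrist"); pic,d=cams.camera("wrist"); w=cloud(d,P)
    t=Rm.inv().apply((w-p).reshape(-1,3)); 
    m=(abs(t[:,1])<.02)&(abs(t[:,0])<.09)&(t[:,2]>-.05)&(t[:,2]<-.005)
    q=t[m]; zt=np.median(q[:,2]); q=q[abs(q[:,2]-zt)<.004]
    lo,hi=np.percentile(q[:,0],[.3,99.7]); print("in hand: top tool z",zt.round(4),"x",lo.round(4),hi.round(4),"centre",((lo+hi)/2).round(4)); return pic,w
E
python3 - <<'E'
from h import *
inhand()
print(plan([.5525,-.016,.25],down(122.35),[.515,.265,.25],down(162.1),n=7))
E
```

```text
in hand: top tool z -0.0267 x -0.0386 0.0603 centre 0.0108
[0.306, 0.141, 0.0, -0.0, 0.0, -0.063]
[0.291, 0.171, 0.0, -0.0, 0.0, -0.063]
[0.273, 0.199, 0.0, -0.0, 0.0, -0.063]
[0.252, 0.225, 0.0, -0.0, 0.0, -0.063]
[0.228, 0.249, 0.0, -0.0, 0.0, -0.063]
[0.202, 0.27, 0.0, -0.0, 0.0, -0.063]
[0.175, 0.289, 0.0, -0.0, 0.0, -0.063]
7
```

arm_command(rows=[[[0,0,-0.3,0,0,0,-1],[0,0,-0.4,0,0,0,-1],[0,0,-0.4,0,0,0,-1],[0,0,-0.4,0,0,0,-1],[0,0,-0.4,0,0,0,-1],[0.31,0.14,-0.1,0,0,-0.063,-1],[0.29,0.17,0,0,0,-0.063,-1],[0.27,0.2,0,0,0,-0.063,-1],[0.25,0.225,0,0,0,-0.063,-1],[0.23,0.25,0,0,0,-0.063,-1],[0.2,0.27,0,0,0,-0.063,-1]]])

```text
time: 18.65
tool_pos: [0.5179, 0.2261, 0.2459]
ee_rot: [-0.637, -3.074, 0.005]
force: [0.1, 0.9, -3.8]
finger_gap: 0.733
gripper_force: 69.8
```

arm_command(rows=[[[0.175,0.29,0,0,0,-0.063,-1],[0,0,0,0,0,0,-1],[0,0,0,0,0,0,-1]]])

```text
time: 18.95
tool_pos: [0.5129, 0.2656, 0.2459]
ee_rot: [-0.488, -3.102, 0.006]
force: [0.3, -0.9, -3.9]
finger_gap: 0.736
gripper_force: 70.8
```

Run:
```python
from h import *
corners()
pic,w=inhand(); cv2.imwrite("pics/w3.png",pic[:,:,::-1]); np.save("w3.npy",w)
print("posts");comps(w,.07,.095,(.38,.63,.15,.4),20)
print("handles");comps(w,.035,.06,(.38,.63,.15,.4),20)
print("floor");comps(w,.003,.008,(.4,.62,.15,.4),300)
```

```text
18.95 [0.5129 0.2656 0.2459] q [ 0.38  0.15  1.27 -0.    1.72 -0.88] gap 0.736 F [ 0.3 -0.9 -3.9]
[[-0.952  0.307 -0.003]
 [ 0.307  0.952 -0.004]
 [ 0.001 -0.004 -1.   ]]
-0.018 0.036 [0.5073 0.2484 0.21  ]
-0.018 -0.028 [0.5075 0.2486 0.274 ]
0.018 0.036 [0.5184 0.2826 0.2099]
0.018 -0.028 [0.5185 0.2829 0.2739]
in hand: top tool z -0.0267 x -0.0387 0.0602 centre 0.0108
posts
368 px [260 125  29  27] c [445.6 250.7] sz [13.7 26.6] ang 27.5 z [0.077  0.0853 0.0894]
376 px [344 124  28  27] c [465.2 314.3] sz [26.2 13.4] ang 28.6 z [0.078  0.0859 0.0897]
handles
864 px [278  95  76  30] c [437.6 288.1] sz [61.7 22.7] ang 73.0 z [0.0533 0.055  0.0564]
39 px [356 133   3  14] c [471.5 314.4] sz [ 0.3 10.3] ang 72.8 z [0.0356 0.0466 0.0559]
40 px [273 134   4  14] c [450.8 247.4] sz [ 0.2 10.3] ang 72.5 z [0.0363 0.047  0.0558]
floor
3589 px [272 114  89  50] c [463.9 279.8] sz [85.5 45.9] ang 72.3 z [0.0042 0.0055 0.0068]
```

View pics/w3.png

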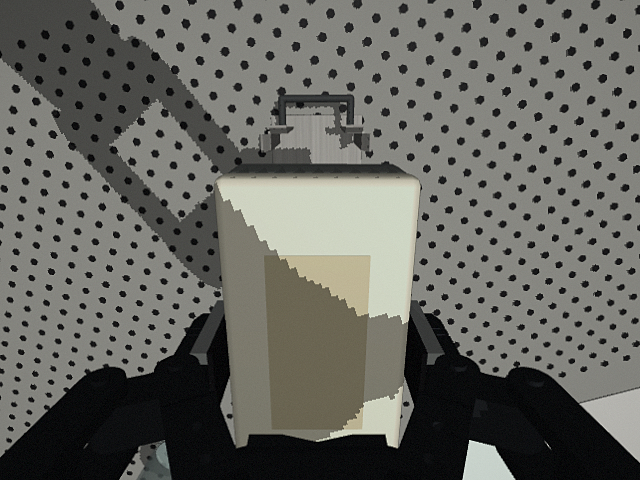

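Run:
```python
from h import *
w=np.load("w3.npy"); p=np.array([.5129,.2656,.2459]); s,_,Rm=state()
t=Rm.inv().apply((w-p).reshape(-1,3))
for a,b in((.03,.04),(.04,.05)):
    m=(t[:,0]>a)&(t[:,0]<b)&(abs(t[:,1])<.06)&(abs(t[:,2]+.0267)<.004); print(a,np.percentile(t[m,1],[.5,99.5]).round(4))
# carrier in tool frame -> floor edges near camera, by rows along carrier x
f=(abs(w[...,2]-.0055)<.002)&(w[...,1]>.2)&(w[...,1]<.36)&(w[...,0]>.42)&(w[...,0]<.5); q=w[f]
for yaw in (-17.0,-17.3,-17.6,-17.9):
    c,sn=np.cos(np.radians(yaw)),np.sin(np.radians(yaw)); U=q[:,:2]@[c,sn];V=q[:,:2]@[-sn,c]
    print(yaw,np.percentile(U,[.5,99]).round(4),np.percentile(V,[1,99]).round(4))
```

```text
0.03 [-0.0312  0.0312]
0.04 [-0.0312  0.0311]
-17.0 [0.339  0.3847] [0.362  0.4446]
-17.3 [0.3369 0.3825] [0.3639 0.4466]
-17.6 [0.3347 0.3803] [0.3657 0.4485]
-17.9 [0.3325 0.3781] [0.3676 0.4504]
```

arm_command(rows=[[[-0.022,-0.007,0.3,0,0,-0.007,-1],[0,0,0.4,0,0,0,-1],[0,0,0.38,0,0,0,-1],[0,0,0,0,0,0,-1],[0,0,0,0,0,0,-1]]])

```text
time: 19.5
tool_pos: [0.5163, 0.2621, 0.1184]
ee_rot: [-0.476, -3.105, 0.004]
force: [0.4, 1.5, -3.3]
finger_gap: 0.734
gripper_force: 70.9
```

Run:
```python
from h import *
corners()
s,p,Rm=state(); e=Rm.inv().apply(np.array([.5152,.2640,.0143])-p)/.12; print("units",e.round(3),"turn",((Rm.inv()*down(162.7)).as_rotvec()/(np.pi/2)).round(4))
```

```text
19.5 [0.5163 0.2621 0.1184] q [ 0.37  0.2   1.47 -0.    1.47 -0.89] gap 0.734 F [ 0.4  1.5 -3.3]
[[-0.954  0.3   -0.001]
 [ 0.3    0.954 -0.002]
 [-0.    -0.002 -1.   ]]
-0.018 0.036 [0.5109 0.2449 0.0824]
-0.018 -0.028 [0.5109 0.245  0.1464]
0.018 0.036 [0.5217 0.2792 0.0823]
0.018 -0.028 [0.5217 0.2793 0.1463]
units [0.014 0.014 0.867] turn [-0.0015  0.0001 -0.0016]
```

arm_command(rows=[[[0.01,0.01,0.05,-0.001,0,-0.001,-1],[0,0,0.2,0,0,0,-1],[0,0,0.2,0,0,0,-1],[0,0,0.2,0,0,0,-1],[0,0,0.12,0,0,0,-1],[0,0,0.05,0,0,0,-1]]])

```text
time: 20.1
tool_pos: [0.5188, 0.2663, 0.0361]
ee_rot: [0.471, 3.097, 0.007]
force: [-32.1, -12.1, 63.5]
finger_gap: 0.737
gripper_force: 108.0
```

Run:
```python
from h import *
corners()
s,p,Rm=state(); e=Rm.inv().apply(np.array([.5152,.2640,.0143])-p)/.12; print("units",e.round(3))
```

```text
20.1 [0.5188 0.2663 0.0361] q [ 0.38  0.27  1.56 -0.    1.3  -0.89] gap 0.737 F [-32.1 -12.1  63.5]
[[-0.955  0.297  0.009]
 [ 0.297  0.955  0.003]
 [-0.008  0.006 -1.   ]]
-0.018 0.036 [0.5138 0.2492 0.    ]
-0.018 -0.028 [0.5132 0.249  0.064 ]
0.018 0.036 [5.245e-01 2.836e-01 2.000e-04]
0.018 -0.028 [0.5239 0.2834 0.0642]
units [ 0.025 -0.028  0.182]
```

arm_command(rows=[[[0,0,-0.15,0,0,0,-1],[0,0,-0.4,0,0,0,-1],[0,0,-0.4,0,0,0,-1],[0,0,-0.35,0,0,0,-1],[0,0,0,0,0,0,-1]]])

```text
time: 20.6
tool_pos: [0.5217, 0.2674, 0.1909]
ee_rot: [0.467, 3.081, 0.022]
force: [0.8, 1.3, -2.8]
finger_gap: 0.735
gripper_force: 100.2
```

Run:
```python
from h import *
corners()
inhand()
p,d=cams.camera("side"); cv2.imwrite("pics/s4.png",cv2.resize(p[110:230,220:400,::-1],None,fx=4,fy=4)); w=cloud(d,cams.camera_params("side"))
print("posts side");comps(w,.07,.095,(.38,.63,.15,.4),6)
p,d=cams.camera("top"); w=cloud(d,cams.camera_params("top"))
print("posts top");comps(w,.075,.095,(.38,.63,.15,.4),6)
```

```text
20.6 [0.5217 0.2674 0.1909] q [ 0.38  0.16  1.37 -0.    1.58 -0.89] gap 0.735 F [ 0.8  1.3 -2.8]
[[-0.955  0.296  0.027]
 [ 0.297  0.955  0.01 ]
 [-0.022  0.018 -1.   ]]
-0.018 0.036 [0.5174 0.2506 0.1546]
-0.018 -0.028 [0.5157 0.2499 0.2186]
0.018 0.036 [0.528  0.2849 0.1553]
0.018 -0.028 [0.5263 0.2843 0.2193]
in hand: top tool z -0.0275 x 0.0048 0.0219 centre 0.0134
posts side
35 px [276 142   7   7] c [465.5 311.5] sz [27.4 15.2] ang 48.2 z [0.0729 0.0827 0.088 ]
28 px [312 145   6   6] c [579.  276.4] sz [10.  25.8] ang 36.8 z [0.0729 0.0823 0.0895]
14 px [332 150   2   9] c [628.2 229.7] sz [ 1.7 14.7] ang 4.4 z [0.0727 0.0836 0.0927]
28 px [273 153   6   7] c [443.8 250.3] sz [12.3 27.9] ang 19.9 z [0.0722 0.0803 0.0882]
26 px [309 156   7   8] c [560.2 212.1] sz [22.6 10.4] ang 20.2 z [0.0709 0.0813 0.0889]
posts top
19 px [190 224   6   8] c [563.7 214.9] sz [23.7 10.2] ang 37.7 z [0.0773 0.0884 0.0925]
17 px [176 266   7   6] c [443.3 253.5] sz [10.7 20.7] ang 18.2 z [0.0793 0.0858 0.0909]
```

View pics/s4.png

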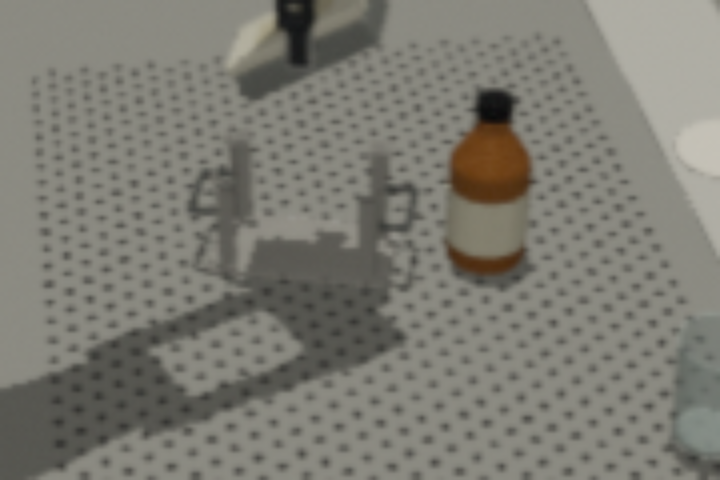

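Run:
```python
from h import *
s,p,Rm=state(); P=cams.camera_params("wrist"); pic,d=cams.camera("wrist"); w=cloud(d,P)
print(s["time"],p,s["force"])
t=Rm.inv().apply((w-p).reshape(-1,3)).reshape(480,640,3)
m=(abs(t[...,1])<.028)&(abs(t[...,0])<.085)&(t[...,2]>-.07)&(t[...,2]<.0)&(pic.min(-1)>60)
q=t[m]
for k in range(4):
    c=q.mean(0); n=np.linalg.svd(q-c,full_matrices=False)[2][2]; q=q[abs((q-c)@n)<(.01,.005,.003,.002)[k]]
n*=-np.sign(n[2]); ax=np.cross([0,1,0],n); ax/=np.linalg.norm(ax)
print("normal",n.round(3),"pitch",np.degrees(np.arctan2(n[0],-n[2])).round(2),"along",np.percentile(q@ax,[.3,99.7]).round(4),ax.round(3),"c",c.round(4), len(q))
cv2.imwrite("pics/w5.png",pic[:,:,::-1])
```

```text
20.75 [0.51627016 0.26521302 0.17829115] [-1.41908675  0.73995301 -5.76536743]
normal [ 0.506  0.004 -0.862] pitch 30.42 along [-0.0501  0.0408] [-0.862  0.    -0.506] c [ 0.0173 -0.     -0.0251] 44184
```

View pics/w5.png

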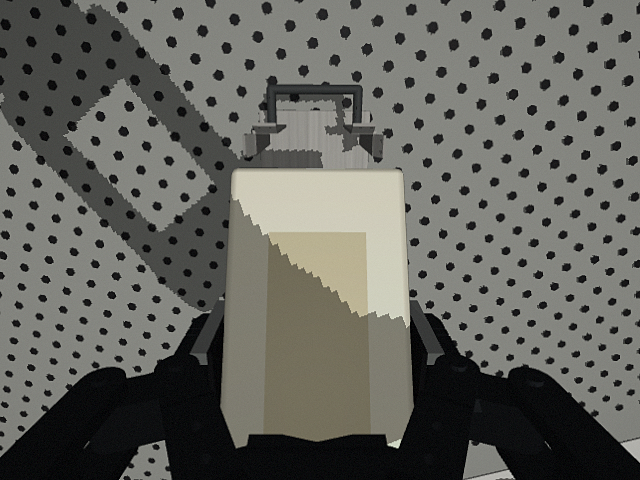

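The box's +x end caught on the post tops, so it has pitched 30° in the hand. I'll level it by tilting the tool, set it down on the free bench at about (0.50, 0.06), and then measure the carrier unobstructed.

Run:
```python
from h import *
s,p,Rm=state(); print(p,Rm.as_matrix().round(3))
R1=down(162.7)*R.from_rotvec([0,np.radians(30.4),0])
plan(p,Rm,[.50,.06,.16],R1,n=5)
print("lower");plan([.5,.06,.16],R1,[.5,.06,.01],R1,n=4)
```

```text
[0.51532967 0.26481743 0.17612273] [[-0.955  0.296  0.002]
 [ 0.296  0.955  0.   ]
 [-0.001  0.001 -1.   ]]
[-0.077, -0.334, 0.027, 0.0, 0.068, 0.0]
[-0.079, -0.334, 0.018, 0.0, 0.068, 0.0]
[-0.081, -0.334, 0.01, 0.0, 0.068, 0.0]
[-0.082, -0.334, 0.001, 0.0, 0.068, 0.0]
[-0.081, -0.334, -0.007, 0.0, 0.068, 0.0]
lower
[-0.158, -0.0, 0.27, 0.0, 0.0, 0.0]
[-0.158, -0.0, 0.27, 0.0, 0.0, 0.0]
[-0.158, -0.0, 0.27, 0.0, 0.0, 0.0]
[-0.158, -0.0, 0.27, 0.0, 0.0, 0.0]
```

arm_command(rows=[[[-0.08,-0.33,0.03,0,0.068,0,-1],[-0.08,-0.33,0.02,0,0.068,0,-1],[-0.08,-0.33,0.01,0,0.068,0,-1],[-0.08,-0.33,0,0,0.068,0,-1],[-0.08,-0.33,-0.01,0,0.068,0,-1],[-0.158,0,0.27,0,0,0,-1],[-0.158,0,0.27,0,0,0,-1],[-0.158,0,0.27,0,0,0,-1],[-0.1,0,0.18,0,0,0,-1],[0,0,0,0,0,0,-1],[0,0,0,0,0,0,-1]]])

```text
time: 21.9
tool_pos: [0.4999, 0.0627, 0.0222]
ee_rot: [-0.391, -2.582, -0.108]
force: [0.8, 0.0, -4.4]
finger_gap: 0.739
gripper_force: 100.2
```

Run:
```python
from h import *
s,p,Rm=state(); print(s["time"],p,s["force"],np.round(s["qpos"],2),s["finger_gap"]);print(Rm.as_matrix().round(3))
print("to .0066:",(Rm.inv().apply([0,0,.0066-p[2]])/.12).round(3))
```

```text
21.9 [0.49992128 0.06267839 0.02217186] [ 0.82510759  0.00455089 -4.39342713] [-0.07  0.49  1.39  0.12  1.78 -1.34] 0.739018947100191
[[-0.822  0.296 -0.486]
 [ 0.255  0.955  0.152]
 [ 0.509  0.001 -0.861]]
to .0066: [-0.066 -0.     0.112]
```

Run:
```python
from h import *
s,p,Rm=state()
plan([.561,.044,.115],Rm,[.43,.18,.33],down(162.7),n=7)
```

```text
[0.3, 0.109, -0.12, 0.0, -0.049, 0.0]
[0.29, 0.109, -0.142, 0.0, -0.049, 0.0]
[0.278, 0.108, -0.164, 0.0, -0.049, 0.0]
[0.265, 0.108, -0.185, 0.0, -0.049, 0.0]
[0.25, 0.108, -0.205, 0.0, -0.049, 0.0]
[0.234, 0.108, -0.223, 0.0, -0.049, 0.0]
[0.216, 0.108, -0.24, 0.0, -0.049, 0.0]
```

arm_command(rows=[[[-0.06,0,0.1,0,0,0,-1],[0,0,0,0,0,0,-1],[0,0,0,0,0,0,1],[0,0,0,0,0,0,1],[0,0,0,0,0,0,1],[0,0,-0.3,0,0,0,1],[0,0,-0.4,0,0,0,1],[0,0,-0.35,0,0,0,1]]])

```text
time: 22.7
tool_pos: [0.5624, 0.0434, 0.1203]
ee_rot: [-0.391, -2.586, -0.109]
force: [0.8, 0.6, 0.2]
finger_gap: 0.998
gripper_force: 0.0
```

arm_command(rows=[[[0.3,0.11,-0.12,0,-0.049,0,0.3],[0.29,0.11,-0.14,0,-0.049,0,0.3],[0.28,0.11,-0.165,0,-0.049,0,0.3],[0.265,0.11,-0.185,0,-0.049,0,0.3],[0.25,0.11,-0.205,0,-0.049,0,0.3],[0.235,0.11,-0.22,0,-0.049,0,0.3],[0.215,0.11,-0.24,0,-0.049,0,0.3],[0,0,0,0,0,0,0.3],[0,0,0,0,0,0,0.3]]])

```text
time: 23.6
tool_pos: [0.4289, 0.1815, 0.3342]
ee_rot: [0.466, 3.095, 0.004]
force: [0.4, -0.4, 0.1]
finger_gap: 0.645
gripper_force: 0.0
```

Run:
```python
from h import *
pic,w=flat(.03,.045,(.35,.65,-.1,.14)); cv2.imwrite("pics/w6.png",pic[:,:,::-1]); np.save("w6.npy",w)
B=(.40,.63,.165,.37)
print("posts");comps(w,.075,.095,B,20)
print("handles");comps(w,.048,.06,B,40)
print("floor");comps(w,.003,.008,B,300)
f=(abs(w[...,2]-.0055)<.0025)&(w[...,1]>.165)&(w[...,1]<.37)&(w[...,0]>.42)&(w[...,0]<.61); q=w[f]
for yaw in (-17.0,-17.4,-17.8,-18.2):
    c,sn=np.cos(np.radians(yaw)),np.sin(np.radians(yaw)); U=q[:,:2]@[c,sn];V=q[:,:2]@[-sn,c]
    print(yaw,np.percentile(U,[.5,99.5]).round(4),np.percentile(V,[.5,1,99,99.5]).round(4))
```

```text
23.6 [0.4289 0.1815 0.3342] x yaw 162.87 z [ 0.012  0.001 -1.   ] gap 0.645 q [ 0.28 -0.11  1.36 -0.    1.88 -0.99]
4439 px [211 221  58  91] c [507.9  60.2] sz [ 64.8 119.7] ang 72.7 z [0.0347 0.0365 0.0378]
posts
157 px [378 175  21  20] c [445.5 250.6] sz [13.4 26.5] ang 26.8 z [0.0801 0.087  0.0897]
225 px [438 176  24  19] c [465.2 314.4] sz [26.2 13.6] ang 28.2 z [0.0775 0.0852 0.0897]
187 px [372 279  17  22] c [563.  213.4] sz [24.1 13.4] ang 27.7 z [0.0761 0.0845 0.0897]
251 px [426 280  23  21] c [583.3 277.6] sz [13.1 26.5] ang 26.6 z [0.0763 0.0841 0.0892]
handles
607 px [377 149  71  39] c [439.9 283.7] sz [75.9 38.6] ang 83.6 z [0.0522 0.0548 0.0568]
91 px [420 270  17  16] c [581.7 276.4] sz [ 9.6 21.1] ang 28.9 z [0.0486 0.0543 0.0592]
136 px [407 287  21  17] c [603. 259.] sz [17.9 25.7] ang 25.3 z [0.0532 0.0551 0.0567]
41 px [376 294  11  10] c [591.3 212.5] sz [17.8  8.8] ang 37.6 z [0.053  0.0548 0.0563]
floor
7079 px [362 157  75 118] c [514.4 264.2] sz [ 87.1 153.1] ang 72.1 z [0.0041 0.0055 0.0069]
-17.0 [0.339  0.4897] [0.3599 0.3604 0.4451 0.4457]
-17.4 [0.3362 0.4868] [0.3629 0.3632 0.448  0.4485]
-17.8 [0.3333 0.4841] [0.3657 0.3661 0.4508 0.4515]
-18.2 [0.3304 0.4812] [0.3683 0.3689 0.4537 0.4545]
```

View pics/w6.png

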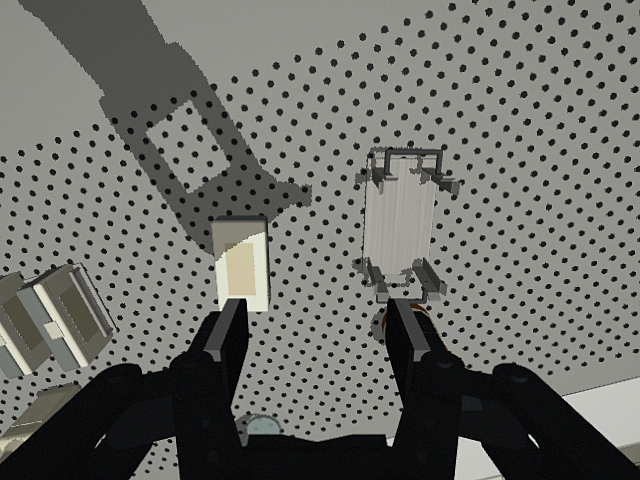

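arm_command(rows=[[[-0.132,-0.11,0.25,0,0,0,1],[-0.132,-0.11,0.25,0,0,0,1],[-0.132,-0.11,0.25,0,0,0,1],[-0.132,-0.11,0.25,0,0,0,1],[-0.132,-0.11,0.25,0,0,0,1],[-0.132,-0.11,0.25,0,0,0,1],[-0.135,-0.108,0.25,0,0,0,1],[0,0,0,0,0,0,1],[0,0,0,0,0,0,1]]])

```text
time: 24.55
tool_pos: [0.509, 0.0587, 0.12]
ee_rot: [0.475, 3.104, 0.0]
force: [-0.2, 0.6, -0.1]
finger_gap: 0.999
gripper_force: 0.0
```

```bash
cat >> h.py <<'E'
def need(x,y,z,yaw):
    s,p,Rm=state(); print(round(s["time"],2),p.round(4),"F",np.round(s["force"],1),"gap",round(s["finger_gap"],3),"units",(Rm.inv().apply(np.array([x,y,z])-p)/.12).round(3),"turn",((Rm.inv()*down(yaw)).as_rotvec()/(np.pi/2)).round(4))
E
python3 - <<'E'
from h import *
flat(.03,.045,(.35,.65,-.1,.14))
need(.5079,.0602,.009,162.7)
E
```

```text
24.55 [0.509  0.0587 0.12  ] x yaw 162.6 z [ 0.001 -0.    -1.   ] gap 0.999 q [ 0.    0.05  1.63 -0.    1.46 -1.26]
19084 px [263 142 112 185] c [508.5  60. ] sz [ 64.5 119.8] ang 72.7 z [0.0352 0.0366 0.0377]
24.6 [0.5099 0.0593 0.1218] F [-0.2 -0.6  0.4] gap 0.999 units [0.023 0.001 0.94 ] turn [ 0.0009  0.0031 -0.0003]
```

arm_command(rows=[[[0.012,0.003,0.38,0,0.003,0,1],[0,0,0.36,0,0,0,1],[0,0,0.2,0,0,0,1],[0,0,0,0,0,0,1],[0,0,0,0,0,0,-1],[0,0,0,0,0,0,-1],[0,0,0,0,0,0,-1],[0,0,0,0,0,0,-1]]])

```text
time: 25.4
tool_pos: [0.5119, 0.0607, 0.0131]
ee_rot: [0.469, 3.097, 0.003]
force: [0.1, 1.5, 6.6]
finger_gap: 0.733
gripper_force: 69.9
```

arm_command(rows=[[[0,0,-0.35,0,0,0,-1],[0,0,-0.35,0,0,0,-1],[0,0,-0.35,0,0,0,-1],[0.09,0.33,0,0,0,0,-1],[0.09,0.33,0,0,0,0,-1],[0.09,0.33,0,0,0,0,-1],[0.09,0.33,0,0,0,0,-1],[0.09,0.32,0,0,0,0,-1],[0,0,0,0,0,0,-1],[0,0,0,0,0,0,-1],[0,0,0,0,0,0,-1]]])

```text
time: 26.5
tool_pos: [0.5153, 0.2636, 0.1354]
ee_rot: [0.471, 3.104, 0.0]
force: [-1.2, -0.3, -4.9]
finger_gap: 0.734
gripper_force: 71.3
```

Run:
```python
from h import *
inhand(); inhand()
need(.5145,.2641,.0143,162.5)
```

```text
in hand: top tool z -0.0236 x -0.042 0.0621 centre 0.0101
in hand: top tool z -0.0236 x -0.0421 0.0621 centre 0.01
26.6 [0.5157 0.2633 0.1357] F [ 0.3 -0.2 -3.5] gap 0.728 units [0.014 0.003 1.012] turn [0.0006 0.0014 0.0019]
```

arm_command(rows=[[[-0.007,0.003,0.1,0,0.001,0.002,-1],[0,0,0.1,0,0,0,-1],[0,0,0,0,0,0,-1],[0,0,0.07,0,0,0,-1],[0,0,0.07,0,0,0,-1],[0,0,0.07,0,0,0,-1],[0,0,0.07,0,0,0,-1]]])

```text
time: 27.3
tool_pos: [0.5166, 0.2646, 0.0774]
ee_rot: [0.475, 3.105, 0.002]
force: [-0.4, -0.1, -4.4]
finger_gap: 0.733
gripper_force: 71.4
```

Run:
```python
from h import *
need(.5145+.0023*.955,.2641-.0023*.296,.0174,162.5)
```

```text
27.3 [0.5166 0.2646 0.0774] F [-0.4 -0.1 -4.4] gap 0.733 units [-0.004 -0.01   0.5  ] turn [0.0009 0.0004 0.0009]
```

arm_command(rows=[[[-0.003,-0.008,0.09,0,0,0,-1],[0,0,0.1,0,0,0,-1],[0,0,0.1,0,0,0,-1],[0,0,0.1,0,0,0,-1],[0,0,0.06,0,0,0,-1],[0,0,0.03,0,0,0,-1],[0,0,0,0,0,0,-1]]])

```text
time: 28.0
tool_pos: [0.5165, 0.2635, 0.02]
ee_rot: [0.476, 3.105, 0.001]
force: [0.4, 0.9, -4.1]
finger_gap: 0.731
gripper_force: 71.4
```

arm_command(rows=[[[0,0,0.015,0,0,0,-1],[0,0,0.012,0,0,0,-1],[0,0,0,0,0,0,-1]]])

```text
time: 28.3
tool_pos: [0.5175, 0.2639, 0.0183]
ee_rot: [0.475, 3.103, 0.004]
force: [-0.5, -0.0, -3.2]
finger_gap: 0.731
gripper_force: 71.5
```

arm_command(rows=[[[0,0,0,0,0,0,1],[0,0,0,0,0,0,1],[0,0,0,0,0,0,1],[0,0,-0.25,0,0,0,1],[0,0,-0.4,0,0,0,1],[0,0,-0.4,0,0,0,1]]])

```text
time: 28.9
tool_pos: [0.5161, 0.2633, 0.1442]
ee_rot: [-0.476, -3.105, -0.001]
force: [0.5, -0.1, 0.6]
finger_gap: 1.001
gripper_force: 0.0
```

Run:
```python
from h import *
s,p,Rm=state(); print(p)
flat(.033,.05,(.4,.63,.16,.37))
plan([.5165,.264,.145],down(162.5),[.502,-.1765,.125],down(180),n=11)
```

```text
[0.51607368 0.26328431 0.14424877]
28.9 [0.5161 0.2633 0.1442] x yaw 162.58 z [-0.     0.001 -1.   ] gap 1.001 q [ 0.37  0.18  1.44  0.    1.52 -0.89]
17192 px [263 138 109 187] c [517.4 263.1] sz [ 73.9 125.4] ang 72.7 z [0.0401 0.0416 0.0428]
[-0.09, -0.322, 0.015, 0.0, 0.0, -0.018]
[-0.081, -0.324, 0.015, 0.0, 0.0, -0.018]
[-0.072, -0.326, 0.015, 0.0, 0.0, -0.018]
[-0.063, -0.328, 0.015, 0.0, 0.0, -0.018]
[-0.054, -0.33, 0.015, 0.0, 0.0, -0.018]
[-0.045, -0.331, 0.015, 0.0, 0.0, -0.018]
[-0.035, -0.332, 0.015, 0.0, 0.0, -0.018]
[-0.026, -0.333, 0.015, 0.0, 0.0, -0.018]
[-0.017, -0.333, 0.015, 0.0, 0.0, -0.018]
[-0.008, -0.334, 0.015, 0.0, 0.0, -0.018]
[0.002, -0.334, 0.015, 0.0, 0.0, -0.018]
```

arm_command(rows=[[[-0.09,-0.32,0.015,0,0,-0.018,1],[-0.08,-0.325,0.015,0,0,-0.018,1],[-0.07,-0.325,0.015,0,0,-0.018,1],[-0.065,-0.33,0.015,0,0,-0.018,1],[-0.055,-0.33,0.015,0,0,-0.018,0.3],[-0.045,-0.33,0.015,0,0,-0.018,0.3],[-0.035,-0.33,0.015,0,0,-0.018,0.3],[-0.025,-0.335,0.015,0,0,-0.018,0.3],[-0.015,-0.335,0.015,0,0,-0.018,0.3],[-0.01,-0.335,0.015,0,0,-0.018,0.3],[0,-0.335,0.015,0,0,-0.018,0.3],[0,0,0,0,0,0,0.3]]])

```text
time: 30.15
tool_pos: [0.5039, -0.1822, 0.1231]
ee_rot: [-0.002, 3.14, -0.002]
force: [0.7, -0.1, -0.7]
finger_gap: 0.647
gripper_force: 0.0
```

Run:
```python
from h import *
flat(.06,.075,(.4,.6,-.28,-.12)); flat(.06,.075,(.4,.6,-.28,-.12))
need(.502,-.177,.04,180)
print("transit");plan([.502,-.177,.19],down(180),[.57,.0,.19],down(123,60),n=11)
print("lower");plan([.57,.0,.19],down(123,60),[.57,.0,.037],down(123,60),n=4)
```

```text
30.15 [ 0.5039 -0.1822  0.1231] x yaw -179.92 z [ 0.002 -0.001 -1.   ] gap 0.647 q [-0.45  0.1   1.57 -0.    1.47 -2.02]
13051 px [146 129  85 210] c [ 494.1 -250.1] sz [ 35.7 119.6] ang 89.7 z [0.0649 0.068  0.0693]
13240 px [294 150  71 206] c [ 504.9 -176.2] sz [ 36.2 119.8] ang 90.0 z [0.0658 0.068  0.0694]
30.2 [ 0.504  -0.1797  0.1231] x yaw -179.85 z [ 0.002  0.001 -1.   ] gap 0.649 q [-0.45  0.1   1.57  0.    1.47 -2.02]
13299 px [141 129  86 210] c [ 494.3 -250. ] sz [119.   35.9] ang 0.1 z [0.0649 0.068  0.0694]
13239 px [289 150  71 205] c [ 504.6 -176.2] sz [119.2  36.3] ang 0.0 z [0.0658 0.068  0.0694]
30.25 [ 0.5041 -0.1783  0.1231] F [-0.6  0.3 -1.2] gap 0.648 units [0.019 0.009 0.693] turn [0.001  0.0011 0.0029]
transit
[-0.052, 0.134, 0.0, -0.055, -0.03, 0.052]
[-0.04, 0.137, 0.014, -0.055, -0.03, 0.052]
[-0.028, 0.138, 0.028, -0.055, -0.03, 0.052]
[-0.015, 0.137, 0.041, -0.055, -0.03, 0.052]
[-0.002, 0.134, 0.053, -0.055, -0.03, 0.052]
[0.012, 0.128, 0.064, -0.055, -0.03, 0.052]
[0.025, 0.121, 0.074, -0.055, -0.03, 0.052]
[0.038, 0.111, 0.082, -0.055, -0.03, 0.052]
[0.051, 0.1, 0.089, -0.055, -0.03, 0.052]
[0.063, 0.087, 0.095, -0.055, -0.03, 0.052]
[0.074, 0.073, 0.099, -0.055, -0.03, 0.052]
lower
[0.0, -0.276, 0.159, 0.0, 0.0, 0.0]
[0.0, -0.276, 0.159, 0.0, 0.0, 0.0]
[0.0, -0.276, 0.159, 0.0, 0.0, 0.0]
[0.0, -0.276, 0.159, 0.0, 0.0, 0.0]
```

arm_command(rows=[[[0,0.013,0.35,0,0,0,0.3],[0,0,0.33,0,0,0,0.3],[0,0,0,0,0,0,0.3],[0,0,0,0,0,0,-1],[0,0,0,0,0,0,-1],[0,0,0,0,0,0,-1],[0,0,0,0,0,0,-1],[0,0,-0.25,0,0,0,-1],[0,0,-0.35,0,0,0,-1],[0,0,-0.35,0,0,0,-1],[0,0,-0.3,0,0,0,-1]]])

```text
time: 31.35
tool_pos: [0.5044, -0.1762, 0.1945]
ee_rot: [-0.011, 3.138, 0.0]
force: [0.1, -0.1, -1.9]
finger_gap: 0.407
gripper_force: 61.8
```

arm_command(rows=[[[-0.05,0.135,0,-0.055,-0.03,0.052,-1],[-0.04,0.135,0.015,-0.055,-0.03,0.052,-1],[-0.03,0.14,0.03,-0.055,-0.03,0.052,-1],[-0.015,0.135,0.04,-0.055,-0.03,0.052,-1],[0,0.135,0.055,-0.055,-0.03,0.052,-1],[0.01,0.13,0.065,-0.055,-0.03,0.052,-1],[0.025,0.12,0.075,-0.055,-0.03,0.052,-1],[0.04,0.11,0.08,-0.055,-0.03,0.052,-1],[0.05,0.1,0.09,-0.055,-0.03,0.052,-1],[0.065,0.085,0.095,-0.055,-0.03,0.052,-1],[0.075,0.075,0.1,-0.055,-0.03,0.052,-1],[0,0,0,0,0,0,-1]]])

```text
time: 32.55
tool_pos: [0.5673, 0.0046, 0.1859]
ee_rot: [1.129, 2.1, 1.204]
force: [-0.2, 0.1, -4.9]
finger_gap: 0.407
gripper_force: 62.4
```

```bash
python3 -c "
from h import *
corners()"
```

```text
32.55 [0.5673 0.0046 0.1859] q [-0.58 -0.19  2.06  1.12  1.08 -1.64] gap 0.407 F [-0.2  0.1 -4.9]
[[-0.553  0.424  0.717]
 [ 0.833  0.278  0.478]
 [ 0.004  0.862 -0.507]]
-0.018 0.036 [0.5855 0.0168 0.1521]
-0.018 -0.028 [ 0.5396 -0.0138  0.1846]
0.018 0.036 [0.6008 0.0268 0.1831]
0.018 -0.028 [ 0.5549 -0.0038  0.2156]
```

arm_command(rows=[[[0,-0.27,0.16,0,0,0,-1],[0,-0.27,0.16,0,0,0,-1],[0,-0.27,0.16,0,0,0,-1],[0,-0.21,0.12,0,0,0,-1],[0,0,0,0,0,0,-1],[0,0,0,0,0,0,-1]]])

```text
time: 33.15
tool_pos: [0.5728, 0.001, 0.0497]
ee_rot: [1.123, 2.093, 1.202]
force: [-0.3, 0.1, -1.2]
finger_gap: 0.409
gripper_force: 62.5
```

```bash
python3 -c "
from h import *
weigh(6)
corners()"
```

```text
t 33.45 F [ 0.27 -0.17 -2.35] sd [0.25 0.65 0.78] tau [ 1.000e-02 -2.607e+01 -2.283e+01  3.220e+00  2.080e+00  1.000e-02] gap 0.40925390875234857 gf 62.54465460777283 p [0.5725 0.0013 0.0504]
33.45 [0.5725 0.0013 0.0504] q [-0.58  0.08  2.16  1.34  0.95 -2.06] gap 0.409 F [ 0.3 -1.4 -2.5]
[[-0.551  0.416  0.723]
 [ 0.834  0.281  0.474]
 [-0.006  0.865 -0.502]]
-0.018 0.036 [0.591  0.0134 0.0168]
-0.018 -0.028 [ 0.5447 -0.017   0.0489]
0.018 0.036 [0.606  0.0235 0.0479]
0.018 -0.028 [ 0.5597 -0.0069  0.08  ]
```

arm_command(rows=[[[0,-0.095,0.056,0,0,0,-1],[0,0,0,0,0,0,-1],[0,0,0,0,0,0,0.05],[0,0,0,0,0,0,0.05],[0,0,-0.1,0,0,0,0.05],[0,0,-0.2,0,0,0,0.05],[0,0,-0.3,0,0,0,0.05],[0,0,-0.3,0,0,0,0.05]]])

```text
time: 34.25
tool_pos: [0.4924, -0.0496, 0.0907]
ee_rot: [1.124, 2.094, 1.202]
force: [0.9, -1.0, -0.9]
finger_gap: 0.526
gripper_force: 0.0
```

arm_command(rows=[[[0,0.08,0.035,0.083,0,0,1],[0,0.085,0.025,0.083,0,0,1],[0,0.09,0.015,0.083,0,0,1],[0,0.09,0,0.083,0,0,1],[0,0.09,-0.01,0.083,0,0,1],[0,0.09,-0.02,0.083,0,0,1],[0,0.085,-0.03,0.083,0,0,1],[0,0.08,-0.045,0.083,0,0,1],[0,0,0,0,0,0,1],[0,0,0,0,0,0,1]]])

```text
time: 35.25
tool_pos: [0.552, -0.0105, 0.1405]
ee_rot: [1.487, 2.765, -0.0]
force: [-0.8, -0.1, 0.3]
finger_gap: 1.001
gripper_force: 0.0
```

Run:
```python
from h import *
flat(); flat()
need(.561,-.021,.009,123)
```

```text
35.25 [ 0.552  -0.0105  0.1405] x yaw 123.44 z [ 0.001 -0.001 -1.   ] gap 1.001 q [-0.12  0.13  1.51 -0.    1.5  -0.7 ]
16374 px [291 141 102 172] c [565.1  -2. ] sz [ 64.6 119.7] ang 33.5 z [0.0352 0.0366 0.0377]
35.3 [ 0.5512 -0.0111  0.1403] x yaw 123.38 z [ 0.001 -0.001 -1.   ] gap 1.0 q [-0.12  0.12  1.51 -0.    1.5  -0.7 ]
16401 px [292 141 103 172] c [565.2  -2. ] sz [ 64.6 119.9] ang 33.4 z [0.0352 0.0366 0.0377]
35.35 [ 0.5509 -0.0114  0.1403] F [-0.4 -0.8  0.3] gap 1.001 units [-0.111  0.026  1.094] turn [0.0003 0.001  0.0038]
```

arm_command(rows=[[[0,0.144,0.3,0,0,0,1],[0,0,0.35,0,0,0,1],[0,0,0.3,0,0,0,1],[0,0,0.14,0,0,0,1],[0,0,0,0,0,0,1],[0,0,0,0,0,0,-1],[0,0,0,0,0,0,-1],[0,0,0,0,0,0,-1],[0,0,0,0,0,0,-1]]])

```text
time: 36.25
tool_pos: [0.5683, -0.0019, 0.0121]
ee_rot: [1.486, 2.761, 0.001]
force: [-0.5, -1.7, 7.0]
finger_gap: 0.729
gripper_force: 70.1
```

Run:
```python
from h import *
s,p,Rm=state(); print(p, (Rm.inv().apply(np.array([.5652,-.002,.018])-p)).round(4))
inhand()
plan([p[0],p[1],.2],down(123.4),[.5155,.264,.17],down(162.5),n=8)
```

```text
[ 0.56825346 -0.00193968  0.01210983] [ 0.0016 -0.0026 -0.0059]
in hand: top tool z -0.0246 x -0.0409 0.0609 centre 0.01
[0.262, 0.107, 0.031, 0.0, 0.0, -0.054]
[0.251, 0.129, 0.031, 0.0, 0.0, -0.054]
[0.24, 0.149, 0.031, 0.0, 0.0, -0.054]
[0.226, 0.169, 0.031, 0.0, 0.0, -0.054]
[0.211, 0.188, 0.031, 0.0, 0.0, -0.054]
[0.194, 0.205, 0.031, 0.0, 0.0, -0.054]
[0.176, 0.221, 0.031, 0.0, 0.0, -0.054]
[0.156, 0.235, 0.031, 0.0, 0.0, -0.054]
```

arm_command(rows=[[[0,0,-0.37,0,0,0,-1],[0,0,-0.4,0,0,0,-1],[0,0,-0.4,0,0,0,-1],[0,0,-0.4,0,0,0,-1],[0.26,0.11,0.03,0,0,-0.054,-1],[0.25,0.13,0.03,0,0,-0.054,-1],[0.24,0.15,0.03,0,0,-0.054,-1],[0.225,0.17,0.03,0,0,-0.054,-1],[0.21,0.19,0.03,0,0,-0.054,-1],[0.195,0.205,0.03,0,0,-0.054,-1],[0.175,0.22,0.03,0,0,-0.054,-1],[0.155,0.235,0.03,0,0,-0.054,-1]]])

```text
time: 37.5
tool_pos: [0.5143, 0.2663, 0.168]
ee_rot: [0.477, 3.104, -0.002]
force: [0.1, 0.1, -3.4]
finger_gap: 0.731
gripper_force: 69.3
```

arm_command(rows=[[[0,0,0,0,0,0,-1],[0,0,0,0,0,0,-1],[0,0,0,0,0,0,-1]]])

```text
time: 37.8
tool_pos: [0.5152, 0.2643, 0.1685]
ee_rot: [0.484, 3.102, -0.003]
force: [-0.8, 0.1, -2.5]
finger_gap: 0.733
gripper_force: 69.3
```

Run:
```python
from h import *
inhand(); inhand()
need(.5145+.0012*.955,.2641-.0012*.296,.0525,162.5)
```

```text
in hand: top tool z -0.0246 x -0.0409 0.0609 centre 0.01
in hand: top tool z -0.0246 x -0.0409 0.0609 centre 0.01
37.9 [0.5155 0.2639 0.1687] F [ 0.9  0.6 -3.7] gap 0.735 units [ 0.001 -0.     0.969] turn [-0.0006  0.0015 -0.0032]
```

arm_command(rows=[[[0,0,0.2,0,0.0015,-0.003,-1],[0,0,0.2,0,0,0,-1],[0,0,0,0,0,0,-1],[0,0,0.07,0,0,0,-1],[0,0,0.07,0,0,0,-1],[0,0,0.07,0,0,0,-1],[0,0,0.07,0,0,0,-1],[0,0,0.07,0,0,0,-1],[0,0,0.07,0,0,0,-1],[0,0,0.07,0,0,0,-1],[0,0,0,0,0,0,-1]]])

```text
time: 39.0
tool_pos: [0.514, 0.2644, 0.0598]
ee_rot: [-0.475, -3.102, 0.004]
force: [0.1, 0.7, -2.7]
finger_gap: 0.734
gripper_force: 69.3
```

Run:
```python
from h import *
need(.5145+.0012*.955,.2641-.0012*.296,.0525,162.5)
```

```text
39.0 [0.514  0.2644 0.0598] F [ 0.1  0.7 -2.7] gap 0.734 units [-0.015 -0.001  0.061] turn [-0.002  -0.0019  0.001 ]
```

arm_command(rows=[[[0,0,0.03,0,0,0,-1],[0,0,0.025,0,0,0,-1],[0,0,0,0,0,0,-1],[0,0,0,0,0,0,-1]]])

```text
time: 39.4
tool_pos: [0.5153, 0.2649, 0.0555]
ee_rot: [-0.476, -3.105, 0.001]
force: [-0.0, 0.1, -1.8]
finger_gap: 0.73
gripper_force: 69.3
```

arm_command(rows=[[[0,0,0.015,0,0,0,-1],[0,0,0.005,0,0,0,-1],[0,0,0,0,0,0,-1]]])

```text
time: 39.7
tool_pos: [0.5154, 0.2649, 0.0533]
ee_rot: [0.476, 3.105, -0.001]
force: [-0.6, -0.1, -0.5]
finger_gap: 0.736
gripper_force: 69.6
```

Run:
```python
from h import *
need(.5145+.0012*.955,.2641-.0012*.296,.0525,162.5)
plan([.515,.2645,.165],down(162.5),[.4945,-.25,.125],down(180),n=12)
```

```text
39.7 [0.5154 0.2649 0.0533] F [-0.6 -0.1 -0.5] gap 0.736 units [-0.005 -0.009  0.007] turn [-0.0003  0.0002  0.0009]
[-0.094, -0.345, 0.028, 0.0, 0.0, -0.016]
[-0.085, -0.347, 0.028, 0.0, 0.0, -0.016]
[-0.076, -0.349, 0.028, 0.0, 0.0, -0.016]
[-0.067, -0.351, 0.028, 0.0, 0.0, -0.016]
[-0.058, -0.353, 0.028, 0.0, 0.0, -0.016]
[-0.049, -0.354, 0.028, 0.0, 0.0, -0.016]
[-0.04, -0.355, 0.028, 0.0, 0.0, -0.016]
[-0.031, -0.356, 0.028, 0.0, 0.0, -0.016]
[-0.022, -0.357, 0.028, 0.0, 0.0, -0.016]
[-0.013, -0.357, 0.028, 0.0, 0.0, -0.016]
[-0.004, -0.358, 0.028, 0.0, 0.0, -0.016]
[0.005, -0.358, 0.028, 0.0, 0.0, -0.016]
```

Contact made (weight off the sensor). Release, check, and go for the lightest.

arm_command(rows=[[[0,0,0,0,0,0,1],[0,0,0,0,0,0,1],[0,0,0,0,0,0,1],[0,0,-0.2,0,0,0,1],[0,0,-0.4,0,0,0,1],[0,0,-0.33,0,0,0,1]]])

```text
time: 40.3
tool_pos: [0.5152, 0.2649, 0.1661]
ee_rot: [-0.476, -3.105, 0.001]
force: [0.2, 0.0, 0.7]
finger_gap: 1.001
gripper_force: 0.0
```

```bash
python3 -c "
from h import *
flat(.072,.083,(.4,.63,.16,.37))"
```

```text
40.3 [0.5152 0.2649 0.1661] x yaw 162.58 z [-0.    -0.001 -1.   ] gap 1.001 q [ 0.38  0.17  1.4  -0.    1.56 -0.89]
202 px [353 133  28  28] c [468.  309.7] sz [15.3 14.6] ang 72.3 z [0.0737 0.0809 0.0827]
18360 px [263 141 109 182] c [514.  265.2] sz [ 64.3 119.8] ang 72.7 z [0.0763 0.0776 0.0787]
311 px [258 309  26  29] c [562.7 214.6] sz [21.5 11.3] ang 27.4 z [0.0728 0.0795 0.0827]
312 px [347 308  27  29] c [578.6 275.3] sz [14.8 16.3] ang 67.4 z [0.0729 0.0797 0.0827]
```

arm_command(rows=[[[-0.095,-0.345,0.03,0,0,-0.016,1],[-0.085,-0.345,0.03,0,0,-0.016,1],[-0.075,-0.35,0.03,0,0,-0.016,1],[-0.065,-0.35,0.03,0,0,-0.016,0.3],[-0.06,-0.355,0.03,0,0,-0.016,0.3],[-0.05,-0.355,0.025,0,0,-0.016,0.3],[-0.04,-0.355,0.025,0,0,-0.016,0.3],[-0.03,-0.355,0.025,0,0,-0.016,0.3],[-0.02,-0.355,0.025,0,0,-0.016,0.3],[-0.015,-0.355,0.025,0,0,-0.016,0.3],[-0.005,-0.36,0.025,0,0,-0.016,0.3],[0.005,-0.36,0.025,0,0,-0.016,0.3]]])

```text
time: 41.55
tool_pos: [0.4943, -0.2513, 0.126]
ee_rot: [0.002, 3.141, -0.002]
force: [0.6, -0.0, -0.1]
finger_gap: 0.652
gripper_force: 0.0
```

arm_command(rows=[[[0,0,0,0,0,0,0.3],[0,0,0,0,0,0,0.3],[0,0,0,0,0,0,0.3]]])

```text
time: 41.85
tool_pos: [0.4946, -0.2487, 0.1259]
ee_rot: [-0.003, -3.141, 0.0]
force: [-0.1, -0.1, 0.3]
finger_gap: 0.649
gripper_force: 0.0
```

```bash
python3 -c "
from h import *
flat(.06,.075,(.4,.6,-.35,-.12))
need(.4945,-.25,.04,180)
print('transit');plan([.4945,-.25,.19],down(180),[.57,.0,.19],down(123,60),n=11)"
```

```text
41.85 [ 0.4946 -0.2487  0.1259] x yaw 179.89 z [-0. -0. -1.] gap 0.649 q [-0.57  0.14  1.52 -0.    1.48 -2.14]
12973 px [278 148  71 203] c [ 494.2 -250.7] sz [ 36.2 119.4] ang 89.9 z [0.0658 0.068  0.0694]
41.9 [ 0.4947 -0.2484  0.126 ] F [ 0.7  0.3 -0.4] gap 0.652 units [ 0.002 -0.013  0.717] turn [-0.0003 -0.0001 -0.0007]
transit
[-0.057, 0.189, 0.0, -0.055, -0.03, 0.052]
[-0.041, 0.193, 0.019, -0.055, -0.03, 0.052]
[-0.024, 0.193, 0.037, -0.055, -0.03, 0.052]
[-0.006, 0.19, 0.055, -0.055, -0.03, 0.052]
[0.012, 0.184, 0.071, -0.055, -0.03, 0.052]
[0.031, 0.176, 0.085, -0.055, -0.03, 0.052]
[0.049, 0.165, 0.098, -0.055, -0.03, 0.052]
[0.067, 0.151, 0.109, -0.055, -0.03, 0.052]
[0.084, 0.135, 0.118, -0.055, -0.03, 0.052]
[0.1, 0.117, 0.125, -0.055, -0.03, 0.052]
[0.114, 0.097, 0.129, -0.055, -0.03, 0.052]
```

arm_command(rows=[[[0,-0.016,0.36,0,0,0,0.3],[0,0,0.35,0,0,0,0.3],[0,0,0,0,0,0,0.3],[0,0,0,0,0,0,-1],[0,0,0,0,0,0,-1],[0,0,0,0,0,0,-1],[0,0,0,0,0,0,-1],[0,0,-0.25,0,0,0,-1],[0,0,-0.35,0,0,0,-1],[0,0,-0.35,0,0,0,-1],[0,0,-0.3,0,0,0,-1]]])

```text
time: 43.0
tool_pos: [0.4949, -0.2517, 0.1941]
ee_rot: [0.004, 3.139, -0.004]
force: [0.4, 0.2, -1.6]
finger_gap: 0.408
gripper_force: 61.7
```

arm_command(rows=[[[-0.055,0.19,0,-0.055,-0.03,0.052,-1],[-0.04,0.195,0.02,-0.055,-0.03,0.052,-1],[-0.025,0.195,0.035,-0.055,-0.03,0.052,-1],[-0.005,0.19,0.055,-0.055,-0.03,0.052,-1],[0.01,0.185,0.07,-0.055,-0.03,0.052,-1],[0.03,0.175,0.085,-0.055,-0.03,0.052,-1],[0.05,0.165,0.1,-0.055,-0.03,0.052,-1],[0.065,0.15,0.11,-0.055,-0.03,0.052,-1],[0.085,0.135,0.12,-0.055,-0.03,0.052,-1],[0.1,0.115,0.125,-0.055,-0.03,0.052,-1],[0.115,0.095,0.13,-0.055,-0.03,0.052,-1]]])

```text
time: 44.1
tool_pos: [0.5707, -0.0011, 0.1903]
ee_rot: [1.136, 2.082, 1.195]
force: [0.6, 0.9, -1.6]
finger_gap: 0.409
gripper_force: 61.8
```

arm_command(rows=[[[0,-0.27,0.16,0,0,0,-1],[0,-0.27,0.16,0,0,0,-1],[0,-0.27,0.16,0,0,0,-1],[0,-0.2,0.12,0,0,0,-1],[0,0,0,0,0,0,-1],[0,0,0,0,0,0,-1]]])

```text
time: 44.7
tool_pos: [0.5719, -0.001, 0.0491]
ee_rot: [1.134, 2.087, 1.195]
force: [0.7, -0.8, -0.4]
finger_gap: 0.408
gripper_force: 61.9
```

```bash
python3 -c "
from h import *
weigh(4)
corners()"
```

```text
t 44.9 F [-0.15 -0.3  -1.35] sd [0.42 0.26 0.19] tau [ 5.000e-02 -2.525e+01 -2.214e+01  2.960e+00  1.920e+00  1.000e-02] gap 0.41041817896066984 gf 61.936365365982056 p [ 0.5728 -0.0016  0.051 ]
44.9 [ 0.5728 -0.0016  0.051 ] q [-0.58  0.07  2.16  1.34  0.94 -2.05] gap 0.41 F [-0.1 -0.4 -1.6]
[[-0.543  0.419  0.728]
 [ 0.84   0.279  0.466]
 [-0.007  0.864 -0.503]]
-0.018 0.036 [0.5914 0.0102 0.0173]
-0.018 -0.028 [ 0.5448 -0.0197  0.0495]
0.018 0.036 [0.6065 0.0202 0.0484]
0.018 -0.028 [ 0.5599 -0.0096  0.0806]
```

arm_command(rows=[[[0,-0.1,0.058,0,0,0,-1],[0,0,0,0,0,0,-1],[0,0,0,0,0,0,0.05],[0,0,0,0,0,0,0.05],[0,0,-0.1,0,0,0,0.05],[0,0,-0.2,0,0,0,0.05],[0,0,-0.3,0,0,0,0.05],[0,0,-0.3,0,0,0,0.05]]])

```text
time: 45.7
tool_pos: [0.4918, -0.0515, 0.0901]
ee_rot: [1.133, 2.089, 1.195]
force: [0.4, -1.2, 1.0]
finger_gap: 0.524
gripper_force: 0.0
```

arm_command(rows=[[[0,0.09,0.03,0.083,0,0,1],[0,0.1,0.015,0.083,0,0,1],[0,0.11,0,0.083,0,0,1],[0,0.11,-0.01,0.083,0,0,1],[0,0.11,-0.02,0.083,0,0,1],[0,0.11,-0.03,0.083,0,0,1],[0,0.1,-0.035,0.083,0,0,1],[0,0.1,-0.045,0.083,0,0,1],[0,0,0,0,0,0,1],[0,0,0,0,0,0,1]]])

```text
time: 46.7
tool_pos: [0.5595, -0.008, 0.1541]
ee_rot: [1.501, 2.759, -0.005]
force: [0.8, -0.9, 0.0]
finger_gap: 1.001
gripper_force: 0.0
```

Run:
```python
from h import *
flat()
need(.565,-.002,.009,122.9)
```

```text
46.7 [ 0.5595 -0.008   0.1541] x yaw 122.9 z [-0.001 -0.003 -1.   ] gap 1.001 q [-0.11  0.14  1.47 -0.    1.54 -0.69]
14929 px [278 138  97 165] c [564.1  -4.4] sz [ 64.6 119.8] ang 32.9 z [0.0352 0.0365 0.0377]
46.75 [ 0.5587 -0.0085  0.154 ] F [-0.3  0.2 -0. ] gap 1.0 units [0.02  0.076 1.208] turn [-0.0014  0.0015 -0.0007]
```

arm_command(rows=[[[0.004,0.056,0.35,0,0,0,1],[0,0,0.38,0,0,0,1],[0,0,0.33,0,0,0,1],[0,0,0.14,0,0,0,1],[0,0,0,0,0,0,1],[0,0,0,0,0,0,-1],[0,0,0,0,0,0,-1],[0,0,0,0,0,0,-1],[0,0,0,0,0,0,-1]]])

```text
time: 47.65
tool_pos: [0.5666, -0.0051, 0.0129]
ee_rot: [1.499, 2.754, -0.003]
force: [-1.5, -1.3, 6.8]
finger_gap: 0.733
gripper_force: 68.5
```

Run:
```python
from h import *
s,p,Rm=state(); print(p, (Rm.inv().apply(np.array([.5641,-.0044,.018])-p)).round(4))
inhand()
plan([p[0],p[1],.2],down(122.9),[.5155,.264,.18],down(162.5),n=8)
```

```text
[ 0.56658908 -0.00507801  0.01289592] [ 0.0019 -0.0017 -0.0051]
in hand: top tool z -0.0239 x -0.0418 0.0612 centre 0.0097
[0.264, 0.108, 0.021, -0.0, 0.0, -0.055]
[0.254, 0.13, 0.021, -0.0, 0.0, -0.055]
[0.242, 0.151, 0.021, -0.0, 0.0, -0.055]
[0.228, 0.172, 0.021, -0.0, 0.0, -0.055]
[0.212, 0.191, 0.021, -0.0, 0.0, -0.055]
[0.195, 0.208, 0.021, -0.0, 0.0, -0.055]
[0.176, 0.224, 0.021, -0.0, 0.0, -0.055]
[0.156, 0.239, 0.021, -0.0, 0.0, -0.055]
```

arm_command(rows=[[[0,0,-0.37,0,0,0,-1],[0,0,-0.4,0,0,0,-1],[0,0,-0.4,0,0,0,-1],[0,0,-0.4,0,0,0,-1],[0.265,0.11,0.02,0,0,-0.055,-1],[0.255,0.13,0.02,0,0,-0.055,-1],[0.24,0.15,0.02,0,0,-0.055,-1],[0.23,0.17,0.02,0,0,-0.055,-1],[0.21,0.19,0.02,0,0,-0.055,-1],[0.195,0.21,0.02,0,0,-0.055,-1],[0.175,0.225,0.02,0,0,-0.055,-1],[0.155,0.24,0.02,0,0,-0.055,-1]]])

```text
time: 48.9
tool_pos: [0.5137, 0.2667, 0.1783]
ee_rot: [0.472, 3.105, -0.005]
force: [0.8, 0.2, -1.2]
finger_gap: 0.737
gripper_force: 67.8
```

arm_command(rows=[[[0,0,0,0,0,0,-1],[0,0,0,0,0,0,-1],[0,0,0,0,0,0,-1]]])

```text
time: 49.2
tool_pos: [0.5145, 0.2645, 0.1784]
ee_rot: [0.48, 3.104, -0.006]
force: [-0.8, -0.4, -2.1]
finger_gap: 0.734
gripper_force: 67.8
```

Run:
```python
from h import *
inhand(); need(.5143+.0015*.955,.2643-.0015*.296,.0891,162.5)
```

```text
in hand: top tool z -0.0238 x -0.0418 0.0611 centre 0.0097
49.25 [0.5146 0.2643 0.1785] F [ 0.6  0.8 -1.4] gap 0.734 units [-0.009  0.002  0.745] turn [-0.0023  0.0009 -0.0011]
```

arm_command(rows=[[[-0.009,0,0.2,-0.002,0.001,-0.001,-1],[0,0,0.15,0,0,0,-1],[0,0,0,0,0,0,-1],[0,0,0.07,0,0,0,-1],[0,0,0.07,0,0,0,-1],[0,0,0.07,0,0,0,-1],[0,0,0.07,0,0,0,-1],[0,0,0.06,0,0,0,-1],[0,0,0.03,0,0,0,-1],[0,0,0,0,0,0,-1],[0,0,0,0,0,0,-1]]])

```text
time: 50.35
tool_pos: [0.5155, 0.265, 0.0922]
ee_rot: [-0.475, -3.105, -0.0]
force: [-0.2, -0.6, -0.7]
finger_gap: 0.733
gripper_force: 67.8
```

Run:
```python
from h import *
weigh(3); need(.5143+.0015*.955,.2643-.0015*.296,.0891,162.5)
```

```text
t 50.5 F [-0.42  0.25 -0.8 ] sd [0.53 0.16 0.77] tau [ 0.000e+00 -3.969e+01 -3.006e+01  0.000e+00  1.000e-02  0.000e+00] gap 0.7312685680974828 gf 67.83225238323212 p [0.5157 0.265  0.0926]
50.5 [0.5157 0.265  0.0926] F [-0.3  0.2 -0.7] gap 0.731 units [-0.003 -0.009  0.029] turn [0.0003 0.0002 0.0009]
```

arm_command(rows=[[[0,-0.006,0.015,0,0,0,-1],[0,0,0.015,0,0,0,-1],[0,0,0,0,0,0,-1],[0,0,0,0,0,0,-1]]])

```text
time: 50.9
tool_pos: [0.5155, 0.2643, 0.0899]
ee_rot: [0.476, 3.105, 0.001]
force: [-2.6, -2.3, 4.8]
finger_gap: 0.733
gripper_force: 68.5
```

Run:
```python
from h import *
weigh(2); need(.5143+.0015*.955,.2643-.0015*.296,.0891,162.5)
```

```text
t 51.0 F [-2.28 -1.32  5.41] sd [0.09 0.07 0.42] tau [-2.000e-01 -3.588e+01 -2.814e+01  5.000e-02 -7.500e-01 -2.000e-02] gap 0.733462666674911 gf 68.48661214113235 p [0.5155 0.2643 0.0899]
51.0 [0.5155 0.2643 0.0899] F [-2.4 -1.4  5.8] gap 0.733 units [-0.003 -0.003  0.007] turn [0.0005 0.0005 0.0009]
```

Contact, pressing lightly at about 5 N. Next I'll release, rise and check.

arm_command(rows=[[[0,0,0,0,0,0,1],[0,0,0,0,0,0,1],[0,0,0,0,0,0,1],[0,0,-0.2,0,0,0,1],[0,0,-0.35,0,0,0,1],[0,0,-0.4,0,0,0,1],[0,0,0,0,0,0,1],[0,0,0,0,0,0,1]]])

```text
time: 51.8
tool_pos: [0.5161, 0.2645, 0.2042]
ee_rot: [0.475, 3.102, 0.003]
force: [0.5, 1.0, 0.3]
finger_gap: 1.003
gripper_force: 0.0
```

Run:
```python
from h import *
pic,w=flat(.1,.125,(.4,.63,.16,.37))
p,d=cams.camera("side"); cv2.imwrite("pics/s7.png",cv2.resize(p[110:230,220:400,::-1],None,fx=4,fy=4))
w=cloud(cams.camera("top")[1],cams.camera_params("top")); comps(w,.08,.2,(.6,.8,-.4,.5),60)
```

```text
51.8 [0.5161 0.2645 0.2042] x yaw 162.58 z [ 0.003  0.001 -1.   ] gap 1.003 q [ 0.38  0.16  1.35  0.    1.63 -0.89]
18090 px [262 139 108 181] c [513.9 264.5] sz [ 64.6 119.8] ang 72.7 z [0.1123 0.1136 0.1147]
71 px [261 147  24  18] c [773.7 -12.2] sz [49.8 68.3] ang 0.1 z [0.0826 0.0897 0.0955]
435 px [175 182  23  23] c [661.9 236.9] sz [59.5 65.3] ang 45.9 z [0.0876 0.1095 0.1518]
437 px [353 186  21  23] c [ 646.2 -274.2] sz [58.4 61.1] ang 87.5 z [0.091  0.1108 0.1363]
```

View pics/s7.png

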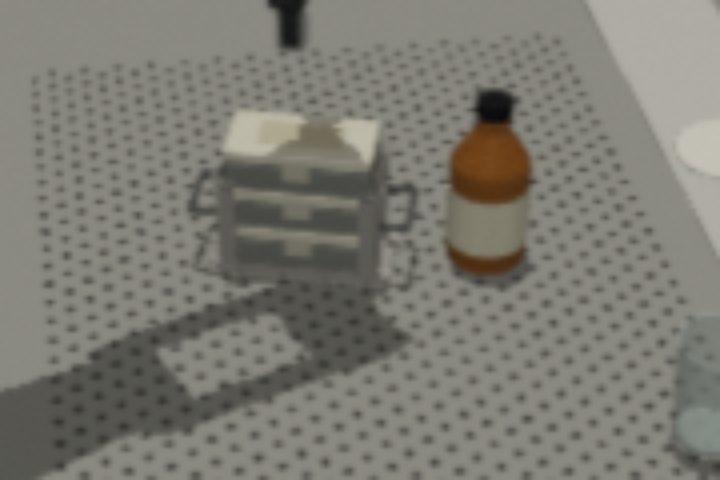

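The picture shows the three boxes stacked flat, lids up, between the posts at about (300,195). The top face is at z 0.113 and centred, the bottles and beaker haven't moved, and the gripper is clear.

```bash
python3 -c "
from cell import r
print(r.sign_off())"
```

```text
the job is handed in; nothing more can be done
None
```

The job is handed in at about 52 s: all three boxes are stacked flat, lids up, in the carrier, hefted at about 4.7 N (bottom), 2.4 N and 1.5 N (top), with the bottles and beaker unmoved; on the first try the heaviest box caught a post, so I set it down and placed it again, and the verdict is not shown to me.

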